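# Slide the battery cover on until it clicks

## Robot

A 7-joint arm with a two-finger parallel gripper is mounted at the origin on the work surface. World frame = base frame: x ahead of the robot, y to its left, z up, the work surface at z = 0. Lengths are in mm, angles in rad, forces in N, time in s.
With the tool pointing down it reaches from about 400 to 875 mm from the base axis. Payload 4.4 kg.
Tool frame: the origin (TCP) lies at the very end of the fingers, on their centre line; the grasp point (between the pads) lies 19 mm behind it (ctrl.pinch_z is the z of the grasp point in the tool frame, in mm); z points along the fingers, x is the direction in which the jaws open and shut, and the axes are right-handed (so a half turn about z gives the same grasp; the last joint's range is limited). The gripper opens to 85 mm and grips with 20 to 120 N. Pads are 22 mm wide; open, the fingers measure 114 mm over their backs; the gripper's body (76 mm by 85 mm) begins 54 mm behind the grasp point. The pads swing forward as they close: fully open they stand 13 mm farther back than shut.
Start: joints at [1.125, 0.628, 0.038, 1.517, -0.027, 0.996, -0.02], TCP at [241.007, -603.684, 205.813] pointing down, gripper open.
Joint ranges: [-3.06, 3.06], [-0.37, 2.12], [-1.25, 1.32], [0.18, 2.47], [-1.1, 4.24], [0.23, 1.98], [-2.94, 2.94]. Speed limits (rad/s): [2.57, 2.57, 3.14, 3.14, 3.14, 3.14, 3.14].

## Interface

Orientations are given as [roll, pitch, yaw] about the fixed x, y, z axes, in that order (R = Rz(yaw) Ry(pitch) Rx(roll)).
In Python, from cell import sensors, get_image, order, ctrl gives the robot as it stands.
- The arm moves only by the tool arm_command, never from a script. Its argument "rows" is a list that holds one entry, the list of rows, each a list of 6 numbers: the shift along the tool's x, y, z in mm, then the turn, a rotation vector about the tool's x, y, z in degrees. A call has 1 to 20 rows; each row is the pose to reach, as a shift and turn from the pose commanded when the call began, along the tool's axes at that moment; what a row does not reach only later rows make up. A row lasts 1/12 s, in which the tool goes at most 41.7 mm and 7.16 degrees, less where a joint would pass 70% of its speed; a pose out of reach is approached as far as the arm can. A call with a gripper value outside its range is refused whole. "claw" is the opening, from -1 (shut) to 1 (fully open), set as the call begins (left out, the last holds). The fingers move at their own pace and stop on an object; the grip force is fixed at half the most. Time passes only in rows, so rows that repeat a pose let the fingers close. It gives the time, the measured TCP pose, the force and the opening at its end, in the units of the state.
- sensors.read_state(): the state, without advancing time (a new reading comes with each control period).
- get_image(name): name is "scene" or "top"; returns a dict with "pixels" (420x560x3 uint8, red, green, blue), "z_map" (420x560 float32, mm along the optical axis (not along the pixel's ray), 0 where there is no reading), "K" (3x3 intrinsics, pixels), "k1" (the pictures are not rectified: a ray, as slopes to the right and down, at radius r is drawn at 1 + k1 r^2 times it, then the intrinsics apply), "pose" (4x4, takes a point from camera to world coordinates). Camera axes: x right, y up, looking along -z (the intrinsics and any distortion apply to the point x, -y, -z); pixel columns grow to the right and rows downward; lengths in mm; the calibration is good to about 2 mm. A picture is of the moment at which its call begins.
- order.finish_job(): hands the job in, once; it reports no verdict.
The state is a dict: "clock": time; "qpos": joint angles; "qd": joint speeds; "tau": joint torques, N m; "eef_pos": TCP position; "tool_rot": TCP orientation; "force": force on the tool from outside, world axes, zero at the start; "torque": the same for the moment, N m; "width": finger opening in mm.
Only numpy, scipy, OpenCV 4.12 (cv2) and the standard library are available. Lean on these libraries where they do the work, as an engineer would, in place of code of your own. Each camera call takes 0.05 s, during which the arm holds its last target.

## Task

Put the loose battery cover back on the sloping bench supply: feed its looped end into the rails at the low front end of the open bay and slide it up the slope until the spring loop clicks over the steel catch and holds, then let go of it. Push gently and stop once you feel it come up against its stops, do not ram it, and leave the other things on the bench where they are.

Things in the scene. Friction and masses are not known exactly. Their poses are not given: they have to be found in the camera images.
- cover: Loose grey plastic cover, 0.16 kg, lying flat on the bench, grip bar up. Flat plate 110 (x) x 90 (y) x 5 mm; a spring loop sticks out 35 mm from the middle of its +x end, 145 mm in all. Origin: centre of the plate's underside; x towards the loop, the end that goes in first; z out of the face with the grip bar. Origin at bay x = -105 when the plate's end reaches the lips.
- cover_grip (a point): Centre of the grip bar, 20 mm above the underside of the cover, over its middle. The bar stands across the plate: 12 mm thick (cover x), 44 mm long (y), from the plate's top (5 mm) to 35 mm above the underside. Axes as the cover's.
- cover_tab (a joint): Bend of the cover's spring loop, rad: 0 relaxed, in line with the plate; grows as it bends up (0.07 to 0.12 atop the catch; 3 Nm/rad). Loop 38 mm wide; its crossbar lies 84 to 90 mm from the cover's origin, 5 mm thick, underside 1 mm above the plate's; window inside it 26 mm wide.
- console: Grey plastic wedge-shaped bench supply, fixed: 118 mm wide, 165 mm deep, 180 mm high at the back; its top slopes 25 degrees, low at the front. Origin on the bench under its middle; x from low front to high back, z up.
- bay: Open battery bay in the sloping top, tilted 25 degrees. x up the slope (the way in), y across, z square out of it; the cover goes home with its axes along these. Origin: where the cover's origin ends up, give or take 7 mm in x, 125 mm above the bench. Rail floors at z = 0 from x = -75 to 55 mm; side walls 94 mm apart; lips over the plate's edges at z = 7 mm, x = -50 to 50, 82 mm apart.
- bay_mouth (a point): Middle of the rails' low end, in the rail floors' plane, at bay x = -50 mm. Here lips and walls begin; they flare open over the 20 mm before it. The lips bar entry from above: the plate enters here, sliding up the slope. Free play inside: 2 mm each side in y, 2 mm in z. Before bay x = -75 mm is free air above the bench.
- bay_catch (a point): Mean place of the steel catch's upright back, bay x = 81 mm, z = 0. Catch 16 mm wide: ramp from x = 64 to 78, up to z = 6; with it two stops that meet the plate's end at x = 55. Catch and stops are one plate, screwed on up to 7 mm up or down the slope of these values: NOT measured by this point, which is fixed to the bay.
- cover_bar (a point): Middle of the loop's crossbar. Going in, it meets the ramp 24 mm before the stops, climbs for 12 mm (some 5 to 12 N along the slope), rides level for 9 mm and drops behind the catch 3 mm before the stops: resistance falls off, then rises sharply at the stops. Not clicked, the cover may slide out when let go.
- toolbox: Orange plastic toolbox with snap clasp and black handle, 208 x 128 x 131 mm, fixed; origin under its middle. Leave alone. It and the console change sides.
- tip_stand: White ceramic tip stand, 60 x 90 x 46 mm, loose; origin under its middle. Leave alone.
- dish: Small glass dish, 72 mm across, 30 mm high, loose; origin under its middle. Leave alone.
- pliers: Steel flat pliers, 150 mm long, 13 mm high, lying; origin under the pivot. Leave alone.
- speaker: Round black speaker, 130 mm across, 55 mm high, loose; origin under its middle. Leave alone.
- driver: Screwdriver, 180 mm, lying. Leave alone.
- spool: Aluminium spool, 60 mm across, 45 mm high, standing; origin under its middle. Leave alone.
Mind the look-alikes: they are no part of the job. Leave any orange, turquoise or yellow look-alike of the cover alone.

How it is judged:
By the outcome, as a careful person would: the job done as asked, in the order asked, and still so for the second after the job is handed in, with the robot touching nothing.
It also fails if it takes over 43 s, if anything falls off the work surface, if the arm or the gripper's body presses on something with over 40 N, if the wrist force passes 120 N, or if a joint passes its speed limit or range.

## Working session

There is one attempt and no reset: what is moved stays moved. The work goes in short steps, Python scripts to look and compute and a tool call to move; the robot and the scene stay as the last step left them, time stands still between calls to the robot, and variables do not carry over. Pictures are saved under pics/ and viewed, and the job is handed in when it is done.

Besides the shell and the picture viewer there is one more tool, called after "Call:" in YAML: its name, and indented under it one key for each argument. arm_command: Moves the arm, as the interface text tells. Its arguments: {"type":"object","properties":{"rows":{"type":"array","items":{"type":"array","items":{"type":"array","items":{"type":"number"}}}},"claw":{"type":"number"}},"required":["rows"]}

```bash
ls; mkdir -p pics
python3 - <<'E'
from cell import sensors,get_image,order,ctrl
import cv2,numpy as np
print(sensors.read_state()); print(ctrl.pinch_z)
for n in("scene","top"):
    d=get_image(n); cv2.imwrite(f"pics/{n}0.png",d["pixels"][...,::-1]); print(n,d["K"],d["k1"],d["pose"])
    np.savez(f"{n}0.npz",**{k:v for k,v in d.items()})
E
```

```text
pics
{'clock': 0.0, 'qpos': array([ 1.12519762,  0.62934131,  0.03843396,  1.51837913, -0.02702695,
        0.99631586, -0.02000115]), 'qd': array([-0.00237463, -0.00061952, -0.00278432, -0.00038568, -0.00043915,
       -0.00103437,  0.00165994]), 'tau': array([-4.83693111e-04, -5.63405764e+01,  1.22578505e+00, -1.93444723e+01,
        1.10277216e-02,  1.04501290e-02,  1.09567156e-05]), 'eef_pos': array([ 240.76049061, -603.02760209,  204.8885638 ]), 'tool_rot': array([-3.14159094e+00,  1.92622779e-03, -1.19100722e+00]), 'force': array([-0.66728522, -0.12375641,  0.25329358]), 'torque': array([-0.01309388,  0.01272679, -0.04384461]), 'width': 85.47897281749478}
-18.700000000000003
scene [[437.38045624   0.         273.3623348 ]
 [  0.         437.38045624 207.14612155]
 [  0.           0.           1.        ]] 0.010264115039579092 [[-6.56569062e-01 -4.54321892e-01  6.02086941e-01  1.19380713e+03]
 [ 7.54233699e-01 -4.02835957e-01  5.18512024e-01  5.89980183e+02]
 [ 6.97090547e-03  7.94553214e-01  6.07154508e-01  8.09235273e+02]
 [ 0.00000000e+00  0.00000000e+00  0.00000000e+00  1.00000000e+00]]
top [[410.46699307   0.         272.44785736]
 [  0.         410.46699307 205.60330178]
 [  0.           0.           1.        ]] -0.1196727232704192 [[-9.44950415e-03  9.96225815e-01 -8.62834394e-02  3.88583506e+02]
 [-9.99955286e-01 -9.44567192e-03  4.52687405e-04 -2.91362628e+00]
 [-3.64026181e-04  8.62838590e-02  9.96270527e-01  1.41756116e+03]
 [ 0.00000000e+00  0.00000000e+00  0.00000000e+00  1.00000000e+00]]
```

View pics/scene0.png

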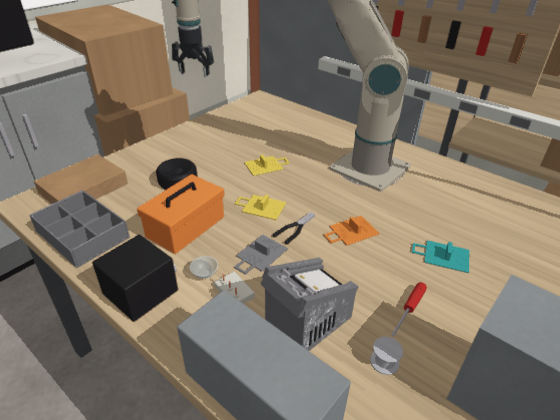

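View pics/top0.png

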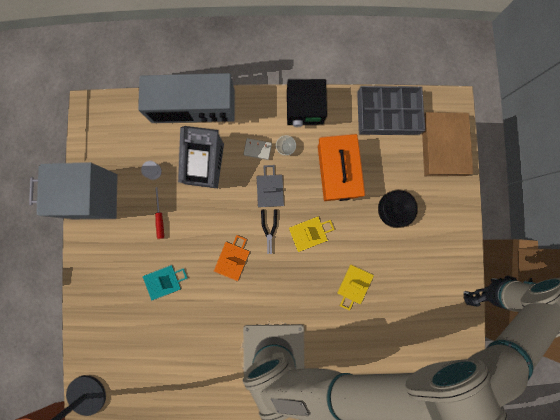

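The scene and top views show the grey cover at top (270,190), loop pointing up. The console is at (200,157) with its low end apparently toward the image bottom. I'll back-project to measure.

```bash
cat > h.py <<'E'
import numpy as np,cv2
def undist(u,v,d):
    K=d["K"];k=float(d["k1"])
    x=(np.asarray(u,float)-K[0,2])/K[0,0];y=(np.asarray(v,float)-K[1,2])/K[1,1]
    a,b=x.copy(),y.copy()
    for _ in range(30):
        r=a*a+b*b; a=x/(1+k*r); b=y/(1+k*r)
    return a,b
def cloud(d):
    h,w=d["z_map"].shape
    v,u=np.mgrid[:h,:w]; a,b=undist(u,v,d); z=d["z_map"]
    P=np.stack([a*z,-b*z,-z],-1)
    W=P@d["pose"][:3,:3].T+d["pose"][:3,3]; W[z<=0]=np.nan
    return W
def onplane(u,v,d,h):
    a,b=undist(u,v,d); r=np.stack([a,-b,-np.ones_like(a)],-1)@d["pose"][:3,:3].T
    o=d["pose"][:3,3]; return o+r*((h-o[2])/r[...,2])[...,None]
def project(p,d):
    c=(np.asarray(p,float)-d["pose"][:3,3])@d["pose"][:3,:3]
    a=c[...,0]/-c[...,2];b=-c[...,1]/-c[...,2];f=1+float(d["k1"])*(a*a+b*b)
    return np.stack([a*f*d["K"][0,0]+d["K"][0,2],b*f*d["K"][1,1]+d["K"][1,2]],-1)
E
python3 - <<'E'
from h import *
t=dict(np.load("top0.npz"));s=dict(np.load("scene0.npz"))
W=cloud(t)
np.set_printoptions(precision=0,suppress=True,linewidth=250)
print("heights around cover");print(W[160:212:3,250:292:3,2])
print("heights console");print(W[120:192:4,176:226:3,2])
cv2.imwrite("pics/topc.png",cv2.resize(t["pixels"][115:255,140:340,::-1],None,fx=4,fy=4,interpolation=cv2.INTER_CUBIC))
cv2.imwrite("pics/scc.png",cv2.resize(s["pixels"][200:360,200:380,::-1],None,fx=3.7,fy=3.7,interpolation=cv2.INTER_CUBIC))
for (u,v) in[(270,190),(200,157),(330,300)]: print(W[v,u])
E
```

```text
heights around cover
[[ -2.  -3.  -3.   3.  -8.  -0.   0.  -2.  -2.  -0.  -4.   5.  -1.  -1.]
 [  1.  -2.   1.  -5.  -4.   0.  -2.   1.  -3.  -2.  -7.   1.   3.   6.]
 [ -0.  -0.  -2.  -1.   3.   1.  10.   8.  -2.   0.  -1.   1.   2.   4.]
 [ -6.  -3.  -3.   0.  -1.   4.  -2.  -3.   4.   1.  -4.   0.  -1.   1.]
 [  3.  -1.  -4.   2.  -3.   6.  -3.   1.   3.   5.  -1.  -8.  -3.  -4.]
 [ -1.  -2.  -4.   3.   1.   6.   7.   6.   8.   3.   8.   1.  -4.  -4.]
 [ -5.  -1.   4.   4.   9.   6.   7.   5.   5.   3.   5.   1.  -1.   2.]
 [ -1.   5.   0.   4.  -2.   4.   5.   4.   5.   1.   3.   0.  -1.   2.]
 [ -3.  -0.  -1.   6.  -0.   6.   7.   2.   9.   7.   0.  -2.  -7.   2.]
 [ -1.   1.  -2.   4.   3.   1.   8.   8.  13.   6.  -2.  -6.   0.   3.]
 [  1.   1.  -8.   5.   2.  37.  32.  32.  38.   0.   1.  -3.   2.  -3.]
 [  1. -10.  -4.   2.   6.   7.   5.   2.   3.  12.   7.   1.  -3.  -0.]
 [  5.   1.  -1.   4.   1.   3.   5.   2.   3.   4.   7.   4.   0.  -0.]
 [ -1.   0.  -2.   9.   8.   4.  11.   9.   5.   5.   6.   1.   0.  -1.]
 [  1.   1.  -2.   4.   6.   5.   4.   5.   2.  10.   6. 
[... 1190 characters left out ...]
41. 135. 133.  73.   6.  -3.]
 [ -3. 129. 129. 113. 114. 116. 118. 116. 122. 120. 116. 132. 133. 124.  64.  -2.  -1.]
 [  3. 122. 118. 114. 113. 114. 113. 109. 114. 113. 114. 129. 129. 113.  48.  -0.   1.]
 [  1. 112. 118. 109. 105. 106. 109. 110. 104. 107. 105. 123. 125. 100.  34.   0.   2.]
 [  4. 108. 107.  93.  94.  96.  92.  95.  95. 102. 105. 120. 114.  91.  24.  -5.   3.]
 [  2. 102.  93.  58.  80.  83.  87.  90.  90.  88.  93. 112. 113.  78.  14.  -3.   1.]
 [  6.   4.  -2.   0.  11.  25.  30.  48.  56.  65.  62.  96. 104.  62.   0.   7.  -4.]
 [  0.  -2.   2.  -1.  -0.   3.  -5.   1.   0.  -8.  -0.  -3.  -1.   6.  -2.  -5.   2.]]
[562.   4.  34.]
[659. 227. 129.]
[ 185. -197.    5.]
```

```bash
echo
```

```text
(no output)
```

View pics/topc.png

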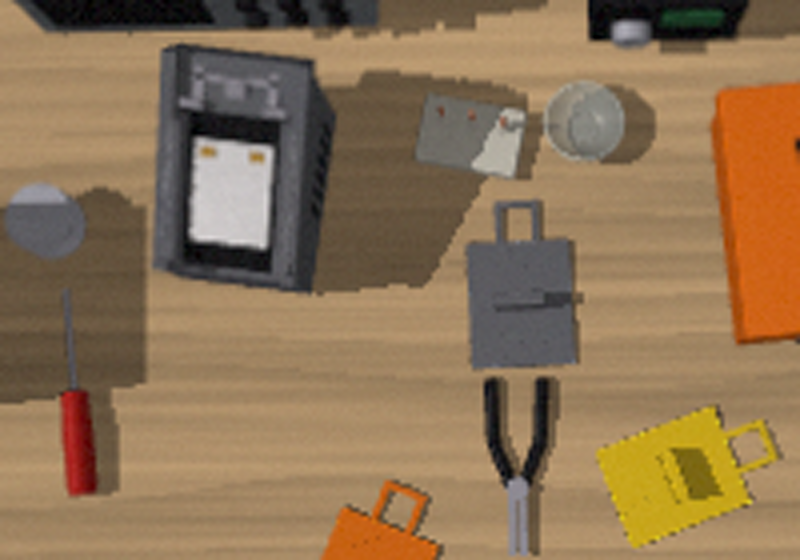

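View pics/scc.png

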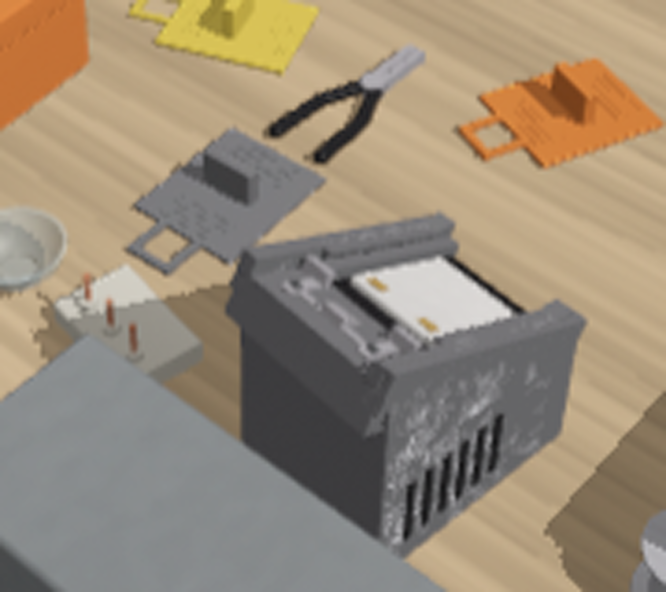

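Run:
```python
from h import *
np.set_printoptions(precision=2,suppress=True,linewidth=200)
t=dict(np.load("top0.npz"));s=dict(np.load("scene0.npz"))
def plane(P,n0,it=40):
    # ransac-ish robust fit
    rng=np.random.default_rng(0);best=None
    for _ in range(400):
        q=P[rng.choice(len(P),3,False)];n=np.cross(q[1]-q[0],q[2]-q[0]);l=np.linalg.norm(n)
        if l<200: continue
        n/=l
        if abs(n@n0)<.93: continue
        c=(abs((P-q[0])@n)<4).sum()
        if best is None or c>best[0]:best=(c,n,q[0])
    c,n,o=best
    for _ in range(10):
        I=P[abs((P-o)@n)<6];o=I.mean(0);n=np.linalg.svd(I-o)[2][2]
    if n@n0<0:n=-n
    return n,o,len(I),len(P)
Wt=cloud(t);Ws=cloud(s)
# bench check
for W in(Wt,Ws):
    m=np.isfinite(W[...,2])&(abs(W[...,2])<15)&(W[...,0]>350)&(W[...,0]<500)&(abs(W[...,1])<100); print("bench",np.median(W[m][:,2]))
def sel(W,lo=15):
    return W[(W[...,0]>540)&(W[...,0]<790)&(W[...,1]>130)&(W[...,1]<320)&(W[...,2]>lo)&(W[...,2]<200)]
Pt=sel(Wt,20);Ps=sel(Ws,20)
np.savez("con.npz",t=Pt,s=Ps)
print("right face(top)",plane(Pt,np.array([0,-1,0.])))
print("left face(scene)",plane(Ps,np.array([0,1.,0])))
print("back face(scene)",plane(Ps,np.array([1.,0,0])))
sl=np.array([-np.sin(np.radians(25)),0,np.cos(np.radians(25))])
print("slope top",plane(Pt,sl)); print("slope scene",plane(Ps,sl))
# cover
hsv=cv2.cvtColor(t["pixels"],cv2.COLOR_RGB2HSV)
r=hsv[160:212,250:292]
m=np.zeros(hsv.shape[:2],np.uint8); m[160:211,250:292]=((r[...,1]<60)).astype(np.uint8)*255
n,lab,st,_=cv2.connectedComponentsWithStats(m);print(st)
cv2.imwrite("pics/cm.png",cv2.resize(m[150:220,240:300],None,fx=8,fy=8,interpolation=0))
```

```text
bench 0.4346567857738819
bench 0.2741166256074621
right face(top) (array([-0.15, -0.99,  0.04]), array([657.41, 178.34, 105.55]), 449, 2368)
left face(scene) (array([0.14, 0.99, 0.01]), array([683.82, 293.09,  94.27]), 2113, 5756)
back face(scene) (array([ 0.99, -0.12, -0.04]), array([739.78, 231.18, 102.36]), 1679, 5756)
slope top (array([-0.45,  0.06,  0.89]), array([666.55, 235.2 , 130.92]), 1233, 2368)
slope scene (array([-0.43,  0.08,  0.9 ]), array([676.5 , 236.28, 136.71]), 1726, 5756)Traceback (most recent call last):
  File "<stdin>", line 35, in <module>
ValueError: could not broadcast input array from shape (52,42) into shape (51,42)
```

```bash
cat >> h.py <<'E'
yaw=np.radians(-7.8);cy,sy=np.cos(yaw),np.sin(yaw)
EX=np.array([cy,sy,0]);EY=np.array([-sy,cy,0]);EZ=np.array([0,0,1.])
c25,s25=np.cos(np.radians(25)),np.sin(np.radians(25))
BX=c25*EX+s25*EZ;BZ=-s25*EX+c25*EZ;BY=EY
BO=603.7*EX+325.2*EY+125*EZ
def bay2w(p): p=np.asarray(p,float);return BO+p[...,:1]*BX+p[...,1:2]*BY+p[...,2:3]*BZ
def w2bay(P): d=P-BO;return np.stack([d@BX,d@BY,d@BZ],-1)
def ortho(d,z,x0=-120,x1=140,hw=75,s=3):
    X=np.arange(x1,x0,-1/s);Y=np.arange(hw,-hw,-1/s)
    g=np.stack(np.meshgrid(X,Y,indexing='ij')+[np.full((len(X),len(Y)),z)] if False else [*np.meshgrid(X,Y,indexing='ij'),np.full((len(X),len(Y)),float(z))],-1)
    uv=project(bay2w(g),d).astype(np.float32)
    im=cv2.remap(d["pixels"],uv[...,0],uv[...,1],cv2.INTER_CUBIC)[...,::-1].copy()
    for x in range(-100,140,25):
        r=int((x1-x)*s);cv2.line(im,(0,r),(8,r),(0,0,255),1);cv2.putText(im,str(x),(10,r+4),0,.35,(0,0,255),1)
    for y in(-59,-47,-41,0,41,47,59):
        c=int((hw-y)*s);cv2.line(im,(c,0),(c,8),(0,0,255),1)
    return im
E
python3 - <<'E'
from h import *
np.set_printoptions(precision=1,suppress=True,linewidth=200)
t=dict(np.load("top0.npz"));s=dict(np.load("scene0.npz"))
print(BO)
im=np.hstack([ortho(t,8,s=2.2),ortho(s,8,s=2.2)]);print(im.shape);cv2.imwrite("pics/ortho0.png",im)
for nm,P in np.load("con.npz").items():
    b=w2bay(P)
    for lo,hi,lab in((-59,-50,"R"),(-47,-42,"r"),(-20,20,"mid"),(42,47,"l"),(50,59,"L")):
        m=(b[:,1]>lo)&(b[:,1]<hi)
        print(nm,lab,[(x,round(float(np.median(b[m&(abs(b[:,0]-x)<6)][:,2])),1)) for x in range(-80,111,12) if (m&(abs(b[:,0]-x)<6)).sum()>4])
E
```

```text
[642.2 240.3 125. ]
(572, 660, 3)
t R [(-68, 5.9), (-56, 9.7), (-44, 8.3), (-32, 5.5), (-20, 7.1), (-8, 6.8), (4, 6.7), (16, 6.5), (28, 7.1), (40, 6.8), (52, 6.4), (64, 7.6), (76, 6.7), (88, 8.6), (100, 8.2)]
t r [(-44, 6.6), (-32, 10.2), (4, 8.4), (16, 8.9), (52, 5.7), (76, -2.9), (88, -1.7)]
t mid [(-80, -31.8), (-68, -11.7), (-56, -10.9), (-44, -6.9), (-32, -4.8), (-20, -4.5), (-8, -5.0), (4, -5.6), (16, -4.6), (28, -6.0), (40, -7.4), (52, -10.9), (64, -5.1), (76, -3.0), (88, -1.3), (100, -2.9)]
t l [(-56, 11.1), (-44, 4.9), (-32, 8.0), (-20, 9.0), (-8, 8.0), (4, 5.0), (28, 6.7), (40, 6.6), (52, 6.9), (64, -1.9), (76, 2.5), (88, 0.7), (100, 3.2)]
t L [(-56, 4.7), (-8, 6.7), (4, 5.2), (16, 9.8), (28, 6.7), (40, 6.4), (64, 7.5), (76, 6.9), (88, 6.4), (100, 6.3)]
s R [(-56, 10.6), (-44, 8.1), (-32, 8.0), (-20, 7.6), (-8, 7.7), (4, 7.9), (16, 7.6), (28, 8.1), (40, 7.8), (52, -108.7), (64, -84.8), (76, -61.3), (88, 7.2), (100, 7.7)]
s r [(-68, -1.3), (-56, 6.4), (-44, 2.5), (-32, 7.3), (-20, 7.4), (-8, 4.3), (4, -0.2), (16, 6.2), (28, -0.5), (40, -0.0), (52, -110.0), (64, -86.0), (76, -3.2), (88, -2.5), (100, -2.9)]
s mid [(-68, -9.9), (-56, -9.9), (-44, -4.2), (-32, -3.9), (-20, -4.2), (-8, -4.2), (4, -4.1), (16, -4.0), (28, -3.9), (40, -7.9), (52, -115.2), (64, -86.0), (76, -62.2), (88, -2.1), (100, -3.3)]
s l [(-56, 11.5), (-44, 8.3), (-20, 7.9), (-8, 8.5), (4, 7.7), (16, 7.6), (28, 8.4), (40, 8.2), (52, -108.8), (64, -88.1), (76, -66.2), (88, -49.2), (100, -7.3)]
s L [(-80, -50.3), (-68, -38.4), (-56, -29.1), (-44, -36.6), (-32, -35.7), (-20, -40.3), (-8, -35.7), (4, -41.3), (16, -41.6), (28, -45.7), (40, -47.0), (52, -55.3), (64, -48.1), (76, -37.1), (88, -20.1), (100, -10.0)]
```

View pics/ortho0.png

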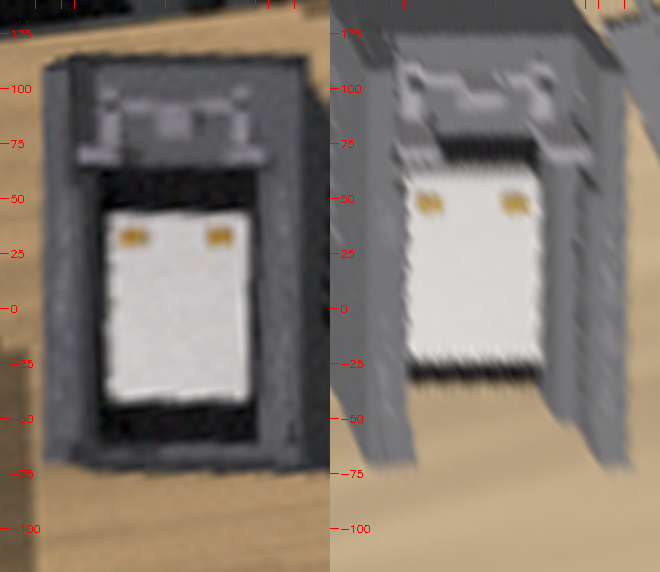

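Run:
```python
from h import *
np.set_printoptions(precision=1,suppress=True,linewidth=200)
t=dict(np.load("top0.npz"));s=dict(np.load("scene0.npz"))
def tri(a,b):
    os,rs=[],[]
    for (u,v),d in((a,t),(b,s)):
        p=onplane(np.array(float(u)),np.array(float(v)),d,0.);o=d["pose"][:3,3];os.append(o);r=p-o;rs.append(r/np.linalg.norm(r))
    A=sum(np.eye(3)-np.outer(r,r) for r in rs);bb=sum((np.eye(3)-np.outer(r,r))@o for r,o in zip(rs,os))
    x=np.linalg.solve(A,bb);e=[np.linalg.norm(np.cross(x-o,r)) for o,r in zip(os,rs)]
    return x,max(e)
def blob(d,box,f):
    x0,y0,x1,y1=box;h=cv2.cvtColor(d["pixels"],cv2.COLOR_RGB2HSV)[y0:y1,x0:x1].astype(int)
    m=f(h).astype(np.uint8);n,l,st,c=cv2.connectedComponentsWithStats(m)
    o=[(st[i,4],c[i]+[x0,y0]) for i in range(1,n) if st[i,4]>3];return m,sorted(o,key=lambda q:-q[0])
for nm,d,box in(("t",t,(183,145,212,182)),("s",s,(290,262,345,300))):
    m,o=blob(d,box,lambda h:(h[...,2]>150)&(h[...,1]<40));print(nm,"white",o[:2])
    m,o2=blob(d,box,lambda h:(h[...,1]>90)&(h[...,0]<30)&(h[...,2]>60));print(nm,"gold",o2)
cv2.imwrite("pics/a.png",np.hstack([cv2.resize(t["pixels"][125:185,176:226,::-1],None,fx=8,fy=8,interpolation=cv2.INTER_CUBIC),cv2.resize(s["pixels"][258:318,262:302,::-1],None,fx=8,fy=8,interpolation=cv2.INTER_CUBIC)]))
```

```text
t white [(np.int32(452), array([197.4, 163.2]))]
t gold [(np.int32(5), array([191.8, 152.6])), (np.int32(5), array([203.8, 153.6]))]
s white [(np.int32(518), array([316.7, 279.8])), (np.int32(13), array([296.5, 291.9]))]
s gold [(np.int32(6), array([315.2, 287.3])), (np.int32(5), array([301.6, 276.4]))]
```

View pics/a.png

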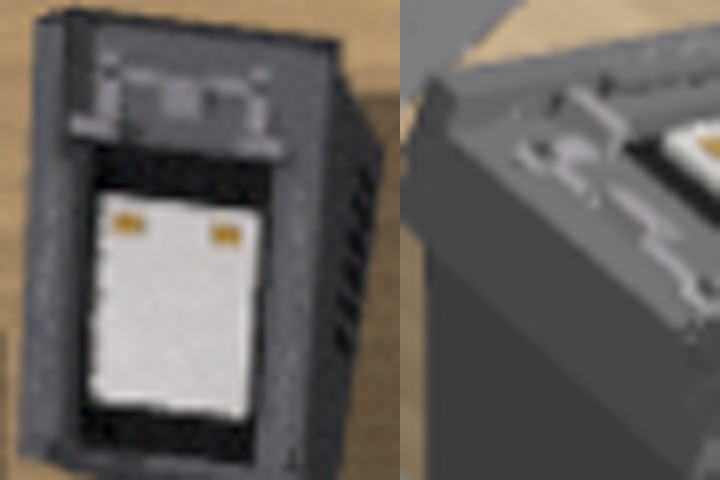

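```bash
cat >> h.py <<'E'
def tri(a,b,t,s):
    os,rs=[],[]
    for (u,v),d in((a,t),(b,s)):
        p=onplane(np.array(float(u)),np.array(float(v)),d,0.);o=d["pose"][:3,3];os.append(o);r=p-o;rs.append(r/np.linalg.norm(r))
    A=sum(np.eye(3)-np.outer(r,r) for r in rs);bb=sum((np.eye(3)-np.outer(r,r))@o for r,o in zip(rs,os))
    x=np.linalg.solve(A,bb);return x,max(np.linalg.norm(np.cross(x-o,r)) for o,r in zip(os,rs))
E
python3 - <<'E'
from h import *
np.set_printoptions(precision=1,suppress=True,linewidth=200)
t=dict(np.load("top0.npz"));s=dict(np.load("scene0.npz"))
for n,a,b in(("goldL",(191.8,152.6),(315.2,287.3)),("goldR",(203.8,153.6),(301.6,276.4)),("white",(197.4,163.2),(316.7,279.8)),
 ("catch",(198.5,137.5),(283.5,276.8))):
    x,e=tri(a,b,t,s); print(n,x,e,"bay",w2bay(x), "top-cloud",w2bay(cloud(t)[int(a[1]+.5),int(a[0]+.5)]),"sc-cloud",w2bay(cloud(s)[int(b[1]+.5),int(b[0]+.5)]))
# residual of view against each other on other known things: spots on bench? cover grip/pliers
E
```

```text
goldL [671.7 253.9 133.1] 1.3263866952504801 bay [28.2 17.5 -4.2] top-cloud [26.7 16.8 -8.7] sc-cloud [29.  18.7 -2.5]
goldR [667.4 215.  134.8] 1.374447935942715 bay [ 29.8 -21.7  -3.1] top-cloud [ 29.2 -23.2  -4.4] sc-cloud [ 28.1 -20.6  -1.8]
white [640.4 237.2 118.5] 0.20105114749525219 bay [-4.  -3.2 -5.3] top-cloud [-2.7 -2.6 -3. ] sc-cloud [-2.6 -1.4 -4.4]
catch [716.3 217.9 173.3] 8.380783961067698 bay [ 89.7 -12.1  11.5] top-cloud [79.7 -4.8 -0.7] sc-cloud [ 77.  -29.   -1.7]
```

Run:
```python
from h import *
np.set_printoptions(precision=1,suppress=True,linewidth=200)
t=dict(np.load("top0.npz"));s=dict(np.load("scene0.npz"))
sc=4
for nm,d in(("t",t),("s",s)):
    im=ortho(d,-4.2,x0=-60,x1=65,hw=50,s=sc);h=cv2.cvtColor(im,cv2.COLOR_BGR2HSV)
    m=((h[...,2]>140)&(h[...,1]<130)&~((h[...,0]>8)&(h[...,0]<30)&(h[...,1]>70)&(h[...,2]<150))).astype(np.uint8)
    m[:, :60]=0;m[:,340:]=0
    n,l,st,c=cv2.connectedComponentsWithStats(m);i=1+np.argmax(st[1:,4])
    cs,_=cv2.findContours((l==i).astype(np.uint8),0,2)
    r=cv2.minAreaRect(max(cs,key=cv2.contourArea));print(nm,"bay x",65-r[0][1]/sc,"y",50-r[0][0]/sc,"size",np.array(r[1])/sc,"ang",r[2])
im=np.hstack([ortho(t,-4.2,s=2.2),ortho(s,-4.2,s=2.2)]);cv2.imwrite("pics/ortho1.png",im)
```

```text
t bay x -3.0 y -2.875 size [85.5 63.8] ang 90.0
s bay x -2.5 y -2.0 size [91.  65.5] ang 90.0
```

View pics/ortho1.png

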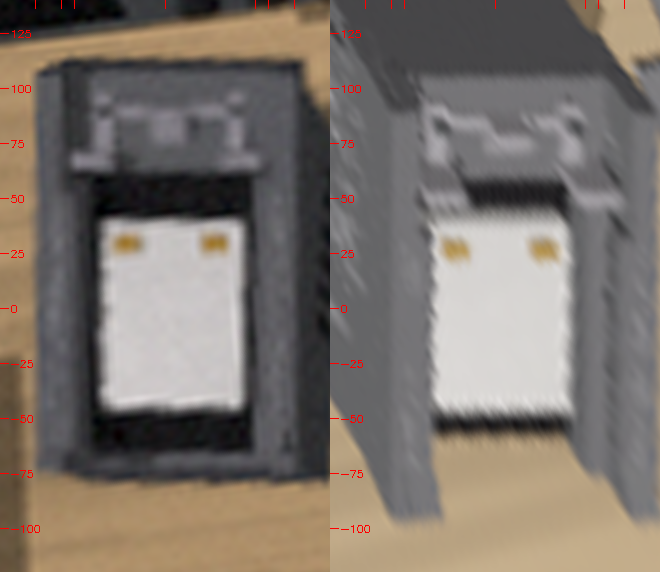

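Run:
```python
from h import *
np.set_printoptions(precision=1,suppress=True,linewidth=200)
t=dict(np.load("top0.npz"));s=dict(np.load("scene0.npz"))
sc=4
ims=[]
for nm,d in(("t",t),("s",s)):
    X=np.arange(680,480,-1/sc);Y=np.arange(80,-70,-1/sc)
    g=np.stack([*np.meshgrid(X,Y,indexing='ij'),np.full((len(X),len(Y)),5.)],-1)
    uv=project(g,d).astype(np.float32);im=cv2.remap(d["pixels"],uv[...,0],uv[...,1],cv2.INTER_CUBIC)
    h=cv2.cvtColor(im,cv2.COLOR_RGB2HSV);m=((h[...,1]<58)&(h[...,2]<140)).astype(np.uint8)
    m[:230]=0 if nm=="x" else m[:230]
    k=cv2.getStructuringElement(0,(41,41));p=cv2.morphologyEx(m,cv2.MORPH_OPEN,k)
    n,l,st,c=cv2.connectedComponentsWithStats(p);i=1+np.argmax(st[1:,4])
    cs,_=cv2.findContours((l==i).astype(np.uint8),0,2);r=cv2.minAreaRect(max(cs,key=cv2.contourArea))
    print(nm,"x",680-r[0][1]/sc,"y",80-r[0][0]/sc,"size",np.array(r[1])/sc,r[2])
    o=im[...,::-1].copy();cv2.drawContours(o,[cv2.boxPoints(r).astype(int)],0,(0,0,255),1)
    for x in range(500,680,20):cv2.putText(o,str(x),(0,int((680-x)*sc)),0,.4,(255,0,0),1)
    for y in range(-60,80,20):cv2.putText(o,str(y),(int((80-y)*sc),10),0,.4,(255,0,0),1)
    ims.append(cv2.resize(o,None,fx=.62,fy=.62))
    # grip top at 35: points in cloud above 22
W=cloud(t);
for nm,W in(("t",cloud(t)),("s",cloud(s))):
    m=(W[...,0]>520)&(W[...,0]<600)&(abs(W[...,1])<50)&(W[...,2]>24)&(W[...,2]<45);Q=W[m];print(nm,len(Q),Q.mean(0),Q.min(0),Q.max(0))
cv2.imwrite("pics/cov.png",np.hstack(ims))
```

```text
t x 564.1295928955078 y 5.246177673339844 size [110.9  90.7] 87.75825500488281
s x 572.375 y 21.0 size [127.2 118. ] 90.0
t 50 [563.6   4.8  33.9] [557.9 -16.2  25.3] [569.7  24.7  41.1]
s 91 [565.5  10.5  31.8] [557.7 -13.3  24. ] [572.5  33.3  38.6]
```

View pics/cov.png

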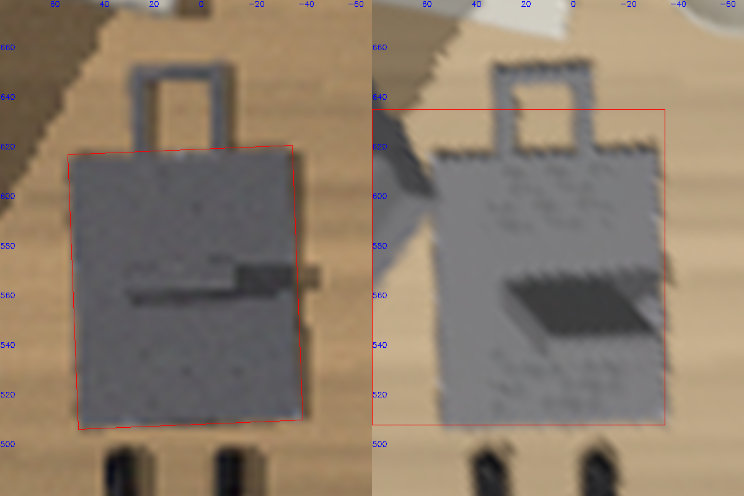

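Cover measured at about (563.5, 6), yaw +2.3°, with the plate fitting 110×90. Bay yaw is −7.8°, and its y centre needs a −2.4 mm shift (applied below). Next I work out the first move.

```bash
cat >> h.py <<'E'
from scipy.spatial.transform import Rotation as Ro
BO=BO+2.0*BX-2.4*BY
def Rtool(yawdeg,tilt=0.):
    # tool x along heading raised by tilt, tool z down/forward
    return Ro.from_euler('z',yawdeg,degrees=True)*Ro.from_euler('y',-tilt,degrees=True)*Ro.from_euler('x',180,degrees=True)
def step(pos,R,st):
    R0=Ro.from_euler('xyz',st["tool_rot"])
    return R0.inv().apply(np.asarray(pos)-st["eef_pos"]),(R0.inv()*R).as_rotvec(degrees=True)
E
python3 - <<'E'
from h import *
from cell import sensors
np.set_printoptions(precision=1,suppress=True)
st=sensors.read_state()
print(step([563.5,6,150],Rtool(2.3),st)); print(Rtool(-7.8,25).as_matrix(),BX,BZ,BO)
E
```

```text
(array([-446. , -525.5,   55.8]), array([ -0.1,   0.1, -70.5]))
[[ 0.9 -0.1  0.4]
 [-0.1 -1.  -0.1]
 [ 0.4  0.  -0.9]] [ 0.9 -0.1  0.4] [-0.4  0.1  0.9] [643.7 237.6 125.8]
```

Call:
arm_command:
  rows:
    - [[-22,-26,0,0,0,-3.5],[-45,-53,0,0,0,-7],[-67,-79,0,0,0,-10.5],[-89,-105,0,0,0,-14],[-111,-131,0,0,0,-17.6],[-134,-158,0,0,0,-21.2],[-156,-184,0,0,0,-24.7],[-178,-210,0,0,0,-28.2],[-201,-236,0,0,0,-31.7],[-223,-263,0,0,0,-35.3],[-245,-289,0,0,0,-38.8],[-268,-315,0,0,0,-42.3],[-290,-342,5,0,0,-45.8],[-312,-368,10,0,0,-49.4],[-334,-394,16,0,0,-52.9],[-357,-420,24,0,0,-56.4],[-379,-447,32,0,0,-60],[-401,-473,40,0,0,-63.5],[-424,-499,48,0,0,-67],[-446,-525.5,56,0,0,-70.5]]
  claw: 0.2

```text
clock: 1.77
eef_pos: [563.8, 6.9, 149.1]
tool_rot: [3.141, 0.001, 0.043]
force: [-0.3, -0.6, -0.8]
width: 51.4
```

Run:
```python
from h import *
from cell import sensors
np.set_printoptions(precision=2,suppress=True)
st=sensors.read_state();print(st)
print(step([563.5,6,60],Rtool(2.3),st)); print(step([563.5,6,10],Rtool(2.3),st))
```

```text
{'clock': 1.7667, 'qpos': array([ 0.14,  0.59, -0.31,  1.81,  0.25,  0.78, -0.26]), 'qd': array([-0.6 ,  0.39, -0.12, -0.45,  0.22,  0.1 , -0.06]), 'tau': array([  2.05, -52.37,  -3.49, -13.96,  -0.31,  -0.03,   0.01]), 'eef_pos': array([563.83,   6.93, 149.1 ]), 'tool_rot': array([3.14, 0.  , 0.04]), 'force': array([-0.32, -0.58, -0.8 ]), 'torque': array([-0.01, -0.07, -0.08]), 'width': 51.43427022806315}
(array([-0.29,  0.91, 89.1 ]), array([0.01, 0.05, 0.14]))
(array([ -0.25,   0.9 , 139.1 ]), array([0.01, 0.05, 0.14]))
```

Call:
arm_command:
  rows:
    - [[0,0,20,0,0,0],[0,0,45,0,0,0],[0,0,70,0,0,0],[0,0,85,0,0,0],[0,0,89,0,0,0],[0,0,89,0,0,0]]

```text
clock: 2.27
eef_pos: [562.6, 5.3, 59.5]
tool_rot: [3.142, 0.003, 0.04]
force: [0.1, -0.4, -0.5]
width: 50.9
```

Run:
```python
from h import *
from cell import sensors,get_image
np.set_printoptions(precision=2,suppress=True)
st=sensors.read_state();print(st["eef_pos"],st["tool_rot"],st["clock"])
a=get_image("scene");b=get_image("top")
np.savez("scene1.npz",**a);np.savez("top1.npz",**b)
cv2.imwrite("pics/p1.png",np.hstack([cv2.resize(a["pixels"][170:290,200:330,::-1],None,fx=3,fy=3,interpolation=cv2.INTER_CUBIC),cv2.resize(b["pixels"][130:250,200:330,::-1],None,fx=3,fy=3,interpolation=cv2.INTER_CUBIC)]))
```

```text
[562.6    5.32  59.54] [3.14 0.   0.04] 2.2667
```

View pics/p1.png

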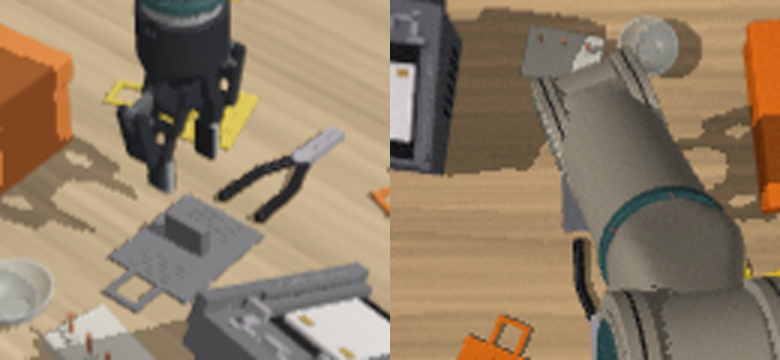

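The fingers straddle the bar along x: in the left crop the tips are at (160,185) and (205,155), and the bar is at (185,228). Descending now.

Call:
arm_command:
  rows:
    - [[0.5,-1,15,0,0,0],[0.5,-1,28,0,0,0],[0.5,-1,38,0,0,0],[0.5,-1,45,0,0,0],[0.5,-1,49.5,0,0,0],[0.5,-1,49.5,0,0,0]]

```text
clock: 2.87
eef_pos: [564.0, 6.3, 11.0]
tool_rot: [3.142, 0.001, 0.039]
force: [-0.3, 0.1, -0.1]
width: 51.2
```

Run:
```python
from h import *
from cell import sensors,get_image
a=get_image("scene")
cv2.imwrite("pics/p2.png",cv2.resize(a["pixels"][170:290,200:330,::-1],None,fx=5,fy=5,interpolation=cv2.INTER_CUBIC))
```

```text
(no output)
```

View pics/p2.png

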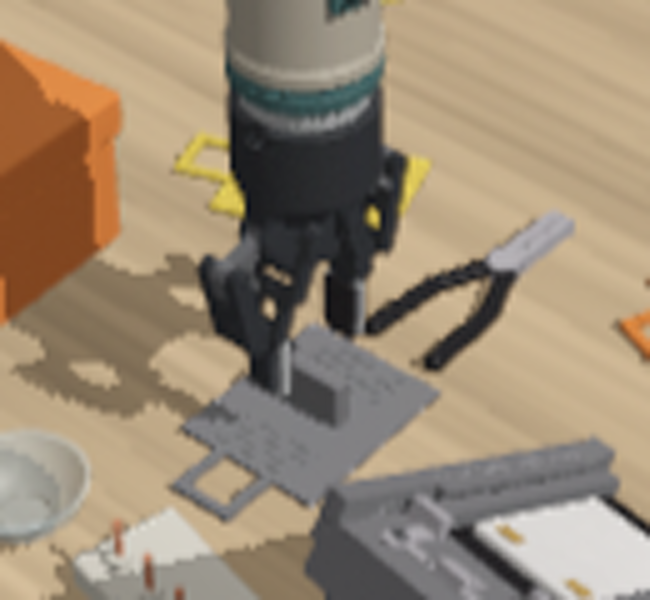

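Run:
```python
from h import *
s=dict(np.load("scene1.npz"));np.set_printoptions(precision=0,suppress=True)
for n,p in (("tcp",(564,6.3,11)),("tipF",(589.5,7.3,22)),("tipB",(538.5,5.3,22)),("barT+",(563.2,28,35)),("barT-",(564.4,-16,35)),("F-",(589.5,-3.7,22)),("F+",(589.5,18.3,22))):
    print(n,(project(np.array(p,float),s)-[200,170])*5)
```

```text
tcp [306. 398.]
tipF [275. 408.]
tipB [337. 357.]
barT+ [338. 382.]
barT- [274. 346.]
F- [259. 398.]
F+ [290. 418.]
```

Run:
```python
from h import *
from cell import sensors,get_image
a=get_image("scene");np.savez("scene2.npz",**a)
o=cv2.resize(a["pixels"][225:275,230:296,::-1],None,fx=12,fy=12,interpolation=cv2.INTER_CUBIC)
ca,sa=np.cos(.04),np.sin(.04)
for c,cen in(((0,0,255),(564,6)),):
    for z in(35,5):
        for dx in(-6,6):
            for dy in(-22,22):
                p=project(np.array([cen[0]+dx*ca-dy*sa,cen[1]+dx*sa+dy*ca,z]),a)
                cv2.circle(o,tuple(((p-[230,225]+.5)*12).astype(int)),3,c if z==35 else (0,255,0),-1)
    for dx in(-55,55):
        for dy in(-45,45):
            p=project(np.array([cen[0]+dx*ca-dy*sa,cen[1]+dx*sa+dy*ca,5]),a)
            cv2.circle(o,tuple(((p-[230,225]+.5)*12).astype(int)),3,(255,0,0),-1)
cv2.imwrite("pics/p3.png",o)
```

```text
(no output)
```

View pics/p3.png

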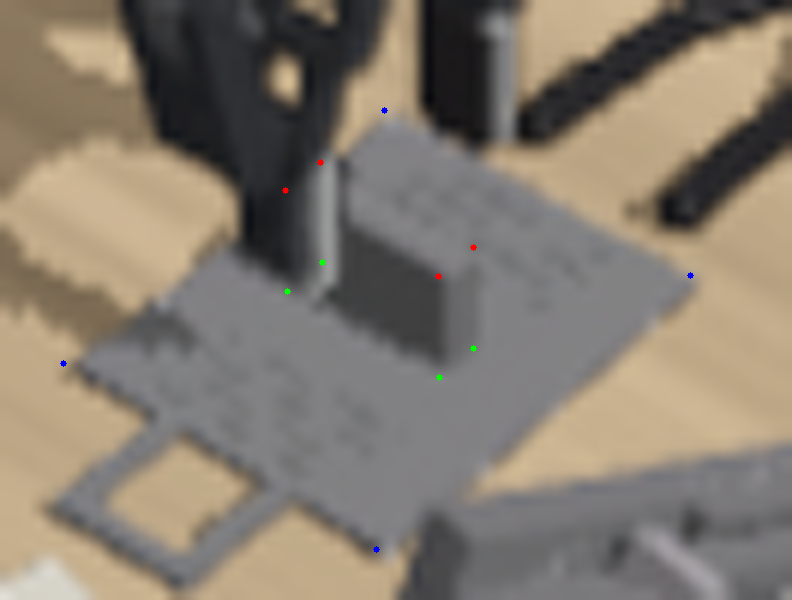

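Run:
```python
from h import *
s=dict(np.load("scene2.npz"));np.set_printoptions(precision=1,suppress=True)
for z in(11,16,22,28,34):
  for x in (589.5,577): print(z,x,[(project(np.array([x,y,z]),s)-[230,225]+.5)*12 for y in(-5,7,18)])
W=cloud(s)
print(W[236:252,250:262:2,2].round(0));print(W[236:252,250:262:2,0].round(0));print(W[236:252,250:262:2,1].round(0))
```

```text
11 589.5 [array([265.2, 336.2]), array([305.1, 361.2]), array([342.1, 384.4])]
11 577 [array([303.9, 307.1]), array([343.8, 331.8]), array([380.6, 354.6])]
16 589.5 [array([264.7, 319.6]), array([304.7, 344.6]), array([341.7, 367.7])]
16 577 [array([303.5, 290.5]), array([343.4, 315.2]), array([380.4, 338. ])]
22 589.5 [array([264.1, 299.5]), array([304.2, 324.5]), array([341.3, 347.6])]
22 577 [array([303. , 270.5]), array([343. , 295.1]), array([380.1, 317.9])]
28 589.5 [array([263.4, 279.3]), array([303.7, 304.2]), array([340.9, 327.3])]
28 577 [array([302.5, 250.3]), array([342.7, 274.9]), array([379.9, 297.6])]
34 589.5 [array([262.8, 259. ]), array([303.2, 283.8]), array([340.5, 306.9])]
34 577 [array([302., 230.]), array([342.3, 254.5]), array([379.6, 277.3])]
[[103.  98.  90.  89.  -1.   3.]
 [100.  98.  87.  87.  -1.   5.]
 [ 99.  94.  87.  86.   4.   4.]
 [ 94.  91.  78.  78.   4.   3.]
 [ 90.  88.  75.  74.  34.   2.]
 [ 88.  69.  72.  71.  33.  34.]
 [ 64.  69.  69.  64.  63.  34.]
 [ 61.  65.  65.  63.  60.  35.]
 [ 60.  62.  60.  62.  56.  32.]
 [ 54.  54.  58.  56.  56
[... 564 characters left out ...]
571.]
 [572. 603. 601. 596. 590. 569.]
 [575. 569. 600. 596. 571. 570.]
 [577. 574. 570. 596. 570. 568.]
 [578. 574. 572. 569. 569. 569.]
 [584. 580. 576. 570. 569. 571.]]
[[ 21.  20.  17.  21. -46. -39.]
 [ 20.  23.  18.  22. -43. -35.]
 [ 23.  22.  20.  23. -37. -33.]
 [ 21.  22.  15.  20. -34. -31.]
 [ 20.  23.  16.  19.  -8. -29.]
 [ 21.  10.  16.  19.  -6.  -2.]
 [  5.  13.  16.  16.  19.   1.]
 [  5.  12.  16.  18.  19.   4.]
 [  7.  12.  15.  20.  19.   5.]
 [  5.   9.  16.  18.  22.   5.]
 [  3.  10.  16.  20.  20.   8.]
 [-27.  10.  16.  18.  19.   6.]
 [-25. -23.  15.  18.   1.   7.]
 [-23. -18. -14.  17.   0.   6.]
 [-22. -18. -13.  -8.  -1.   6.]
 [-16. -12.  -9.  -7.  -1.   8.]]
```

Depth puts the open fingertips near z≈40 while the TCP reads 11, which is more than the stated swing. I'll partly close without touching the bar and look again.

Call:
arm_command:
  rows:
    - [[0,0,0,0,0,0],[0,0,0,0,0,0],[0,0,0,0,0,0],[0,0,0,0,0,0]]
  claw: -0.4

```text
clock: 3.3
eef_pos: [564.4, 6.4, 11.6]
tool_rot: [3.142, -0.001, 0.039]
force: [0.2, -1.0, -0.0]
width: 25.6
```

Run:
```python
from h import *
from cell import sensors,get_image
np.set_printoptions(precision=1,suppress=True,linewidth=200)
a=get_image("scene");np.savez("scene3.npz",**a)
cv2.imwrite("pics/p4.png",cv2.resize(a["pixels"][225:275,230:296,::-1],None,fx=12,fy=12,interpolation=cv2.INTER_CUBIC))
W=cloud(a)
for v in range(236,258): print(v,[tuple(W[v,u].round(0).astype(int).tolist()) for u in range(253,266,2)])
```

```text
236 [(609, 21, 97), (603, 22, 93), (592, 18, 84), (588, 21, 83), (578, 19, 75), (552, 2, 49), (551, 9, 52)]
237 [(611, 22, 95), (603, 22, 90), (588, 15, 76), (588, 21, 80), (578, 19, 72), (552, 2, 45), (552, 9, 49)]
238 [(609, 21, 91), (604, 22, 88), (587, 13, 71), (585, 18, 73), (579, 20, 69), (554, 4, 43), (553, 10, 47)]
239 [(608, 20, 85), (602, 21, 82), (589, 16, 71), (585, 18, 69), (578, 19, 65), (553, 3, 39), (552, 9, 42)]
240 [(591, 3, 61), (592, 11, 67), (590, 16, 68), (583, 17, 64), (581, 21, 65), (527, -21, 4), (552, 9, 39)]
241 [(592, 4, 59), (592, 11, 63), (587, 14, 61), (583, 17, 60), (578, 18, 58), (531, -17, 6), (527, -13, 5)]
242 [(591, 3, 54), (591, 10, 58), (589, 15, 60), (585, 18, 59), (579, 19, 56), (556, 5, 32), (531, -10, 6)]
243 [(591, 3, 51), (588, 7, 51), (589, 15, 56), (585, 18, 56), (579, 19, 52), (562, 11, 36), (534, -7, 6)]
244 [(589, 1, 44), (589, 7, 48), (589, 14, 52), (585, 18, 53), (576, 17, 45), (565, 14, 36), (562, 18, 36)]
245 [(562, -26, 6), (589, 8, 46), (591, 16, 52), (584, 17, 47), (579, 20, 46), (570, 18, 38), (561, 18, 32)]
246 [(564, -24, 6)
[... 539 characters left out ...]
-9, 7), (573, -8, 3), (571, -3, 5), (570, 4, 8), (567, 8, 9), (568, 17, 15), (568, 24, 19)]
252 [(581, -8, 5), (579, -2, 7), (572, -2, 3), (570, 4, 5), (570, 10, 8), (568, 16, 11), (566, 22, 13)]
253 [(581, -9, 1), (580, -2, 5), (575, 1, 3), (573, 7, 5), (569, 10, 4), (570, 18, 10), (570, 25, 14)]
254 [(586, -3, 4), (584, 2, 7), (580, 5, 5), (574, 7, 3), (572, 13, 5), (569, 17, 5), (569, 24, 9)]
255 [(590, 1, 6), (586, 4, 5), (581, 6, 3), (578, 11, 3), (574, 14, 3), (573, 21, 6), (565, 21, 1)]
256 [(591, 1, 3), (589, 7, 6), (585, 10, 4), (580, 12, 2), (581, 21, 9), (575, 22, 5), (570, 25, 4)]
257 [(594, 4, 4), (591, 9, 5), (589, 14, 6), (585, 17, 5), (581, 21, 5), (578, 25, 5), (572, 27, 2)]
```

View pics/p4.png

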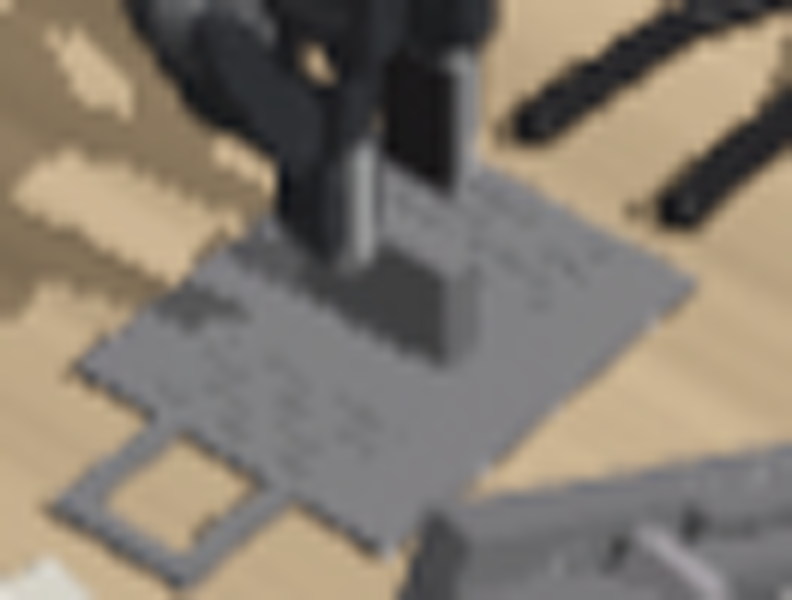

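Run:
```python
from h import *
from cell import sensors,get_image
np.set_printoptions(precision=1,suppress=True,linewidth=200)
for n in(1,2,3):
    s=dict(np.load(f"scene{n}.npz"));W=cloud(s)
    m=(abs(W[...,0]-565)<60)&(abs(W[...,1]-10)<14)&(W[...,2]>37)&(W[...,2]<300)
    m[240:]&=(W[240:,:,2]>38)
    z=np.sort(W[m][:,2]);print(n,z[:12])
print(sensors.read_state())
```

```text
1 [88.4 88.4 88.7 89.  89.3 89.7 90.4 91.1 91.8 91.9 92.1 92.2]
2 [38.1 38.1 40.  40.2 41.6 41.8 42.2 43.2 44.1 44.3 44.5 44.6]
3 [38.2 38.6 38.6 38.9 39.  39.6 39.9 40.  40.5 40.8 41.8 41.9]
{'clock': 3.35, 'qpos': array([ 0.1,  0.8, -0.2,  1.9,  0.3,  0.5, -0.3]), 'qd': array([ 0.,  0.,  0.,  0., -0., -0.,  0.]), 'tau': array([  0. , -54.8,  -2.6, -10.2,   0. ,  -0. ,   0. ]), 'eef_pos': array([564.3,   6.3,  11.5]), 'tool_rot': array([ 3.1, -0. ,  0. ]), 'force': array([ 0.1, -0. , -0. ]), 'torque': array([ 0., -0.,  0.]), 'width': 25.27424195976929}
```

The tips sit about 27–29 mm above the reported TCP in all three pictures, so camera and stated TCP disagree. I'll descend in small steps and watch the force.

Call:
arm_command:
  rows:
    - [[0,0,2,0,0,0],[0,0,4,0,0,0],[0,0,4,0,0,0]]

```text
clock: 3.6
eef_pos: [563.8, 6.3, 6.9]
tool_rot: [3.142, 0.001, 0.039]
force: [0.3, -0.3, 0.3]
width: 25.5
```

Call:
arm_command:
  rows:
    - [[0,0,1.5,0,0,0],[0,0,3,0,0,0],[0,0,3,0,0,0]]

```text
clock: 3.85
eef_pos: [563.9, 6.3, 4.0]
tool_rot: [3.142, 0.001, 0.039]
force: [-0.3, -0.1, 0.2]
width: 25.4
```

Call:
arm_command:
  rows:
    - [[0,0,1.5,0,0,0],[0,0,3,0,0,0],[0,0,3,0,0,0]]

```text
clock: 4.1
eef_pos: [564.0, 6.3, 1.1]
tool_rot: [3.142, 0.0, 0.039]
force: [0.2, -0.2, 0.5]
width: 25.7
```

Call:
arm_command:
  rows:
    - [[0,0,1.5,0,0,0],[0,0,3,0,0,0],[0,0,3,0,0,0]]

```text
clock: 4.35
eef_pos: [564.0, 6.3, -2.0]
tool_rot: [3.142, 0.0, 0.039]
force: [-0.1, -0.8, 0.1]
width: 25.7
```

Call:
arm_command:
  rows:
    - [[0,0,1.5,0,0,0],[0,0,3,0,0,0],[0,0,3,0,0,0]]

```text
clock: 4.6
eef_pos: [564.0, 6.4, -5.0]
tool_rot: [-3.142, 0.0, 0.04]
force: [-0.3, -0.2, -0.2]
width: 25.6
```

Call:
arm_command:
  rows:
    - [[0,0,1.5,0,0,0],[0,0,3,0,0,0],[0,0,3,0,0,0]]

```text
clock: 4.85
eef_pos: [564.0, 6.3, -8.0]
tool_rot: [3.142, 0.0, 0.039]
force: [0.4, -0.8, 0.7]
width: 25.9
```

Run:
```python
from h import *
from cell import sensors,get_image
a=get_image("scene");np.savez("scene4.npz",**a)
cv2.imwrite("pics/p5.png",cv2.resize(a["pixels"][225:275,230:296,::-1],None,fx=12,fy=12,interpolation=cv2.INTER_CUBIC))
W=cloud(a)
for v in range(242,257): print(v,[tuple(W[v,u].round(0).astype(int).tolist()) for u in range(253,266,2)])
```

```text
242 [(608, 20, 76), (603, 21, 73), (589, 15, 60), (586, 19, 60), (578, 18, 54), (560, 9, 37), (550, 7, 29)]
243 [(607, 18, 71), (605, 23, 72), (590, 16, 58), (587, 20, 58), (579, 20, 53), (560, 9, 34), (554, 11, 30)]
244 [(611, 22, 72), (602, 20, 65), (590, 16, 54), (583, 16, 49), (578, 19, 48), (565, 13, 36), (562, 18, 36)]
245 [(593, 5, 46), (603, 21, 63), (589, 15, 50), (581, 15, 44), (577, 18, 43), (567, 15, 35), (562, 18, 33)]
246 [(593, 4, 43), (590, 9, 43), (588, 13, 44), (584, 17, 44), (578, 19, 41), (569, 17, 33), (567, 23, 36)]
247 [(589, 1, 34), (592, 10, 42), (591, 16, 44), (581, 14, 37), (578, 19, 37), (568, 17, 29), (568, 23, 33)]
248 [(590, 1, 31), (593, 11, 39), (590, 15, 40), (583, 16, 36), (580, 21, 36), (570, 18, 27), (570, 25, 32)]
249 [(592, 2, 30), (588, 7, 30), (590, 16, 37), (586, 19, 36), (578, 19, 30), (569, 17, 23), (567, 23, 25)]
250 [(575, -14, 5), (591, 9, 30), (592, 18, 36), (584, 17, 30), (579, 20, 28), (568, 16, 18), (568, 23, 22)]
251 [(578, -11, 5), (573, -8, 3), (590, 15, 29), (585, 18, 28), (580, 20, 25), (568, 16, 15), (568, 23, 19)]
252 [(581, -8, 5), (578, -4, 5), (589, 14, 24), (583, 16, 22), (569, 10, 8), (569, 17, 13), (571, 26, 19)]
253 [(584, -6, 5), (582, 0, 7), (575, 1, 2), (584, 16, 18), (573, 13, 9), (569, 17, 9), (569, 24, 13)]
254 [(586, -3, 4), (584, 2, 7), (580, 5, 5), (576, 9, 5), (572, 13, 4), (569, 17, 4), (569, 24, 9)]
255 [(589, -1, 4), (584, 2, 2), (582, 8, 5), (579, 11, 5), (574, 14, 3), (572, 19, 5), (568, 24, 5)]
256 [(593, 3, 6), (587, 5, 3), (584, 9, 4), (582, 15, 6), (577, 17, 3), (575, 23, 6), (570, 25, 3)]
```

View pics/p5.png

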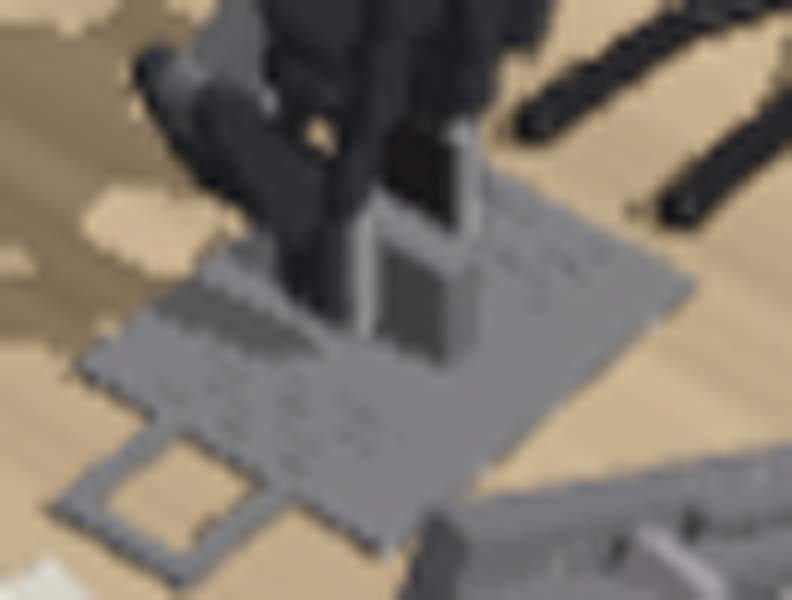

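The fingertips are now at z≈20 beside the bar with no contact force, so the camera is right: the true tip lies about 28 mm above the reported TCP. I'll go 7 mm lower and close.

Call:
arm_command:
  rows:
    - [[0,0,2,0,0,0],[0,0,4,0,0,0],[0,0,6,0,0,0],[0,0,7,0,0,0],[0,0,7,0,0,0]]

```text
clock: 5.32
eef_pos: [564.0, 6.4, -15.0]
tool_rot: [3.142, 0.001, 0.04]
force: [0.2, 0.3, -0.1]
width: 25.6
```

Call:
arm_command:
  rows:
    - [[0,0,0,0,0,0],[0,0,0,0,0,0],[0,0,0,0,0,0],[0,0,0,0,0,0],[0,0,0,0,0,0]]
  claw: -1

```text
clock: 5.73
eef_pos: [564.2, 6.4, -14.6]
tool_rot: [-3.142, -0.0, 0.039]
force: [-0.7, 0.0, 1.3]
width: 11.2
```

Run:
```python
from h import *
from cell import sensors,get_image
a=get_image("scene");np.savez("scene5.npz",**a)
cv2.imwrite("pics/p6.png",cv2.resize(a["pixels"][225:275,230:296,::-1],None,fx=12,fy=12,interpolation=cv2.INTER_CUBIC))
st=sensors.read_state();print(st["width"],st["eef_pos"],st["tool_rot"])
```

```text
10.96624808383631 [564.23254997   6.39311198 -14.59487514] [-3.14158204e+00 -1.44675856e-04  3.95029388e-02]
```

View pics/p6.png

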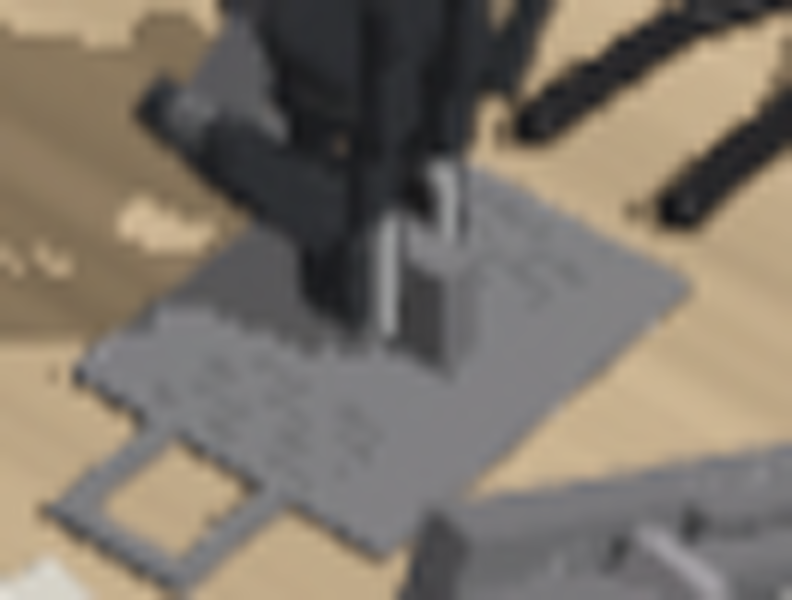

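Gripped, with width 11 mm on the 12 mm bar. Lifting straight up and checking.

Call:
arm_command:
  rows:
    - [[0,0,-3,0,0,0],[0,0,-9,0,0,0],[0,0,-20,0,0,0],[0,0,-35,0,0,0],[0,0,-55,0,0,0],[0,0,-80,0,0,0],[0,0,-105,0,0,0],[0,0,-130,0,0,0],[0,0,-155,0,0,0],[0,0,-180,0,0,0],[0,0,-195,0,0,0],[0,0,-200,0,0,0],[0,0,-200,0,0,0]]

```text
clock: 6.87
eef_pos: [565.0, 6.3, 187.3]
tool_rot: [3.141, -0.003, 0.039]
force: [-0.1, -0.0, -1.8]
width: 11.2
```

Run:
```python
from h import *
from cell import sensors,get_image
np.set_printoptions(precision=1,suppress=True)
st=sensors.read_state();print(st["width"],st["eef_pos"],st["tool_rot"],st["force"],st["clock"])
a=get_image("scene")
cv2.imwrite("pics/p7.png",cv2.resize(a["pixels"][110:330,180:370,::-1],None,fx=2.7,fy=2.7,interpolation=cv2.INTER_CUBIC))
R=Rtool(-7.8,25);off=R.apply([0,-.8,-14.6])
for bx,bz in((-165,8),(-150,2),(-105,1)):
    tcp=bay2w(np.array([bx,0,bz]))-off; print(bx,tcp,step(tcp,R,st))
```

```text
11.185042138364766 [565.    6.3 187.3] [ 3.1 -0.   0. ] [-0.1 -0.  -1.8] 6.8667
-165 [498.2 256.8  50.1] (array([ -57.4, -252.9,  136.9]), array([-2.2, 24.7,  9.9]))
-150 [514.2 254.6  51. ] (array([ -41.5, -250.1,  136.1]), array([-2.2, 24.7,  9.9]))
-105 [555.  249.   69.1] (array([  -0.8, -242.9,  118.1]), array([-2.2, 24.7,  9.9]))
```

View pics/p7.png

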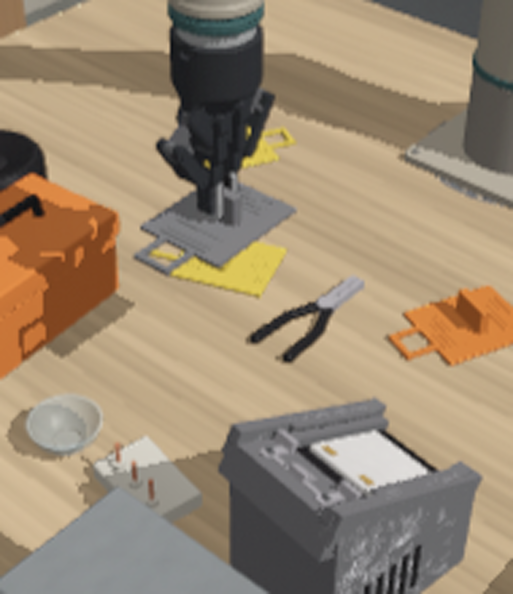

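Call:
arm_command:
  rows:
    - [[-3,-10,0,0,0,0],[-8,-30,0,-0.1,1.5,0.6],[-15,-55,5,-0.3,4,1.6],[-22,-80,15,-0.5,6.5,2.6],[-30,-105,28,-0.8,9,3.6],[-37,-130,42,-1,11.5,4.6],[-44,-155,56,-1.2,14,5.6],[-51,-180,70,-1.5,17,6.8],[-58,-205,84,-1.8,20,8],[-64,-230,97,-2,22.5,9],[-69,-248,105,-2.1,24,9.6],[-71,-255,108,-2.2,24.7,9.9],[-71,-255,108,-2.2,24.7,9.9]]

```text
clock: 8.0
eef_pos: [499.3, 202.9, 97.5]
tool_rot: [3.106, -0.388, -0.115]
force: [0.4, -0.7, -2.2]
width: 10.8
```

Run:
```python
from h import *
from cell import sensors,get_image
np.set_printoptions(precision=2,suppress=True)
st=sensors.read_state();print(st["width"],st["eef_pos"],st["tool_rot"],st["force"],st["clock"],st["qpos"])
a=get_image("scene");b=get_image("top");np.savez("scene6.npz",**a);np.savez("top6.npz",**b)
cv2.imwrite("pics/p8.png",np.hstack([cv2.resize(a["pixels"][190:350,220:390,::-1],None,fx=2.3,fy=2.3,interpolation=cv2.INTER_CUBIC),cv2.resize(b["pixels"][110:270,140:310,::-1],None,fx=2.3,fy=2.3,interpolation=cv2.INTER_CUBIC)]))
R=Ro.from_euler('xyz',st["tool_rot"]);print(w2bay(st["eef_pos"]+R.apply([0,-.8,-14.6])))
print((Rtool(-7.8,25).inv()*R).as_rotvec(degrees=True))
```

```text
10.76371685274725 [499.26 202.89  97.55] [ 3.11 -0.39 -0.11] [ 0.36 -0.67 -2.2 ] 8.0 [-0.7   0.58  0.09  2.24  1.32  0.25 -2.04]
[-136.73  -52.82   47.4 ]
[-1.57 -2.72 -1.18]
```

View pics/p8.png

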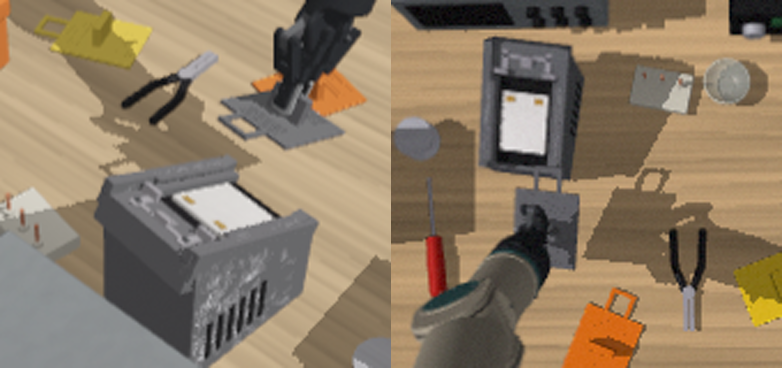

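The cover is held tilted at top-crop (545,225), just in front of the console mouth. The arm lagged because joint 6 is near its limit. I'll aim for bay x≈−128, lowering from above, since the narrow loop fits between the lips and the longer reach helps.

Run:
```python
from h import *
from cell import sensors,get_image
np.set_printoptions(precision=1,suppress=True)
st=sensors.read_state()
R=Rtool(-7.8,25);off=R.apply([0,-.8,-14.6])
for p in((-128,0,40),(-128,0,20),(-128,0,2)):
    tcp=bay2w(np.array(p))-off; print(p,tcp,step(tcp,R,st))
# measure cover in image: plane fit via cloud from top & scene
for n in("scene6","top6"):
    d=dict(np.load(n+".npz"));W=cloud(d);b=w2bay(W)
    h=cv2.cvtColor(d["pixels"],cv2.COLOR_RGB2HSV)
    m=(abs(b[...,2]-50)<18)&(b[...,0]>-195)&(b[...,0]<-85)&(abs(b[...,1]+50)<55)&(h[...,1]<60)&(h[...,2]>70)&(h[...,2]<150)
    P=b[m];A=np.c_[P[:,:2],np.ones(len(P))]
    for _ in range(8):
        c=np.linalg.lstsq(A,P[:,2],rcond=None)[0];r=P[:,2]-A@c;k=abs(r)<4;A,P=A[k],P[k]
    print(n,len(P),"slopes deg",np.degrees(np.arctan(c[:2])),"z at centre",c@[-136.7,-52.8,1],P.min(0),P.max(0))
```

```text
(-128, 0, 40) [518.  254.   94.8] (array([ 13. , -51.3,   5.5]), array([1.4, 2.9, 1.5]))
(-128, 0, 20) [526.4 252.9  76.6] (array([ 14. , -51.8,  25.5]), array([1.4, 2.9, 1.5]))
(-128, 0, 2) [534.  251.9  60.3] (array([ 14.9, -52.2,  43.5]), array([1.4, 2.9, 1.5]))
scene6 500 slopes deg [-2.6 -1.7] z at centre 52.14131487538496 [-191.7  -95.3   47.3] [-85.3  -4.2  56. ]
top6 311 slopes deg [-2.8 -1.1] z at centre 50.87945340034554 [-193.2  -96.8   43.8] [-85.3  -5.6  56.6]
```

Call:
arm_command:
  rows:
    - [[2,-5,0,0.1,0.2,0.1],[4,-13,0,0.4,0.7,0.3],[6,-22,1,0.7,1.3,0.6],[8,-31,2,1,1.9,0.9],[10,-39,3,1.2,2.4,1.2],[12,-46,4.5,1.3,2.7,1.4],[13,-51,5.5,1.4,2.9,1.5],[13,-51,5.5,1.4,2.9,1.5],[13,-51,5.5,1.4,2.9,1.5]]

```text
clock: 8.85
eef_pos: [521.8, 250.8, 97.2]
tool_rot: [-3.141, -0.441, -0.143]
force: [-0.5, -1.8, -1.4]
width: 10.9
```

```bash
cat > chk.py <<'E'
from h import *
from cell import sensors,get_image
import sys
np.set_printoptions(precision=2,suppress=True)
st=sensors.read_state();print(st["clock"],"w",st["width"],st["eef_pos"],"F",st["force"],"q",st["qpos"])
R=Ro.from_euler('xyz',st["tool_rot"]);off=[0,-.8,-14.6]
print("cover bay",w2bay(st["eef_pos"]+R.apply(off)),"rot err in bay axes deg",(Ro.from_matrix(np.c_[BX,BY,BZ].T)*R*Ro.from_euler('x',180,degrees=True)).as_rotvec(degrees=True),"F bay",[round(float(st["force"]@v),1) for v in(BX,BY,BZ)])
Rt=Rtool(-7.8,25)
for a in sys.argv[2:]:
    p=np.array([float(x) for x in a.split(",")]);print(p,*step(bay2w(p)-Rt.apply(off),Rt,st))
if len(sys.argv)>1 and sys.argv[1]!="-":
    a=get_image("scene");b=get_image("top");np.savez("scL.npz",**a);np.savez("toL.npz",**b)
    cv2.imwrite(f"pics/{sys.argv[1]}.png",np.hstack([cv2.resize(a["pixels"][220:340,240:370,::-1],None,fx=3,fy=3,interpolation=cv2.INTER_CUBIC),cv2.resize(b["pixels"][120:240,140:270,::-1],None,fx=3,fy=3,interpolation=cv2.INTER_CUBIC)]))
E
python3 chk.py p9 -128,0,20 -128,0,2
```

```text
8.85 w 10.895739130271663 [521.83 250.81  97.22] F [-0.46 -1.8  -1.43] q [-0.79  0.61  0.11  2.18  1.38  0.26 -2.18]
cover bay [-123.23   -2.65   40.44] rot err in bay axes deg [-0.16 -0.28 -0.38] F bay [-0.8, -1.8, -1.2]
[-128.    0.   20.] [-4.95 -2.72 20.42] [ 0.16 -0.28 -0.38]
[-128.    0.    2.] [-5.04 -2.77 38.42] [ 0.16 -0.28 -0.38]
```

View pics/p9.png

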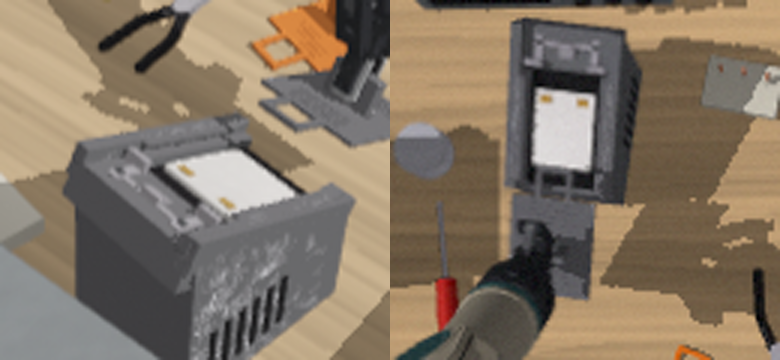

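Call:
arm_command:
  rows:
    - [[-3,-1,2,0,-0.1,-0.1],[-6,-2,6,0.1,-0.2,-0.2],[-8,-2.7,12,0.1,-0.2,-0.3],[-9,-2.7,19,0.2,-0.3,-0.4],[-9,-2.7,25,0.2,-0.3,-0.4],[-9,-2.7,28,0.2,-0.3,-0.4],[-9,-2.7,28,0.2,-0.3,-0.4]]

```text
clock: 9.53
eef_pos: [525.7, 252.8, 67.5]
tool_rot: [-3.142, -0.435, -0.135]
force: [-0.7, -0.4, -0.8]
width: 11.2
```

```bash
python3 chk.py p10 -132,0,2 -110,0,1
python3 - <<'E'
from h import *
a=dict(np.load("scL.npz"));b=dict(np.load("toL.npz"))
for z in(5,):
    cv2.imwrite("pics/o10.png",np.hstack([ortho(b,8,x0=-200,x1=60,s=2.2),ortho(b,17,x0=-200,x1=60,s=2.2)]))
    cv2.imwrite("pics/o11.png",np.hstack([ortho(a,8,x0=-200,x1=60,s=2.2),ortho(a,17,x0=-200,x1=60,s=2.2)]))
E
```

```text
9.5333 w 11.2342768625707 [525.72 252.77  67.45] F [-0.67 -0.35 -0.82] q [-0.76  0.68  0.09  2.18  1.61  0.26 -2.41]
cover bay [-132.48   -0.23   11.95] rot err in bay axes deg [0.02 0.06 0.04] F bay [-0.9, -0.4, -0.5]
[-132.    0.    2.] [ 0.5  -0.22  9.95] [-0.02  0.06  0.04]
[-110.    0.    1.] [22.5  -0.2  10.93] [-0.02  0.06  0.04]
```

View pics/o10.png

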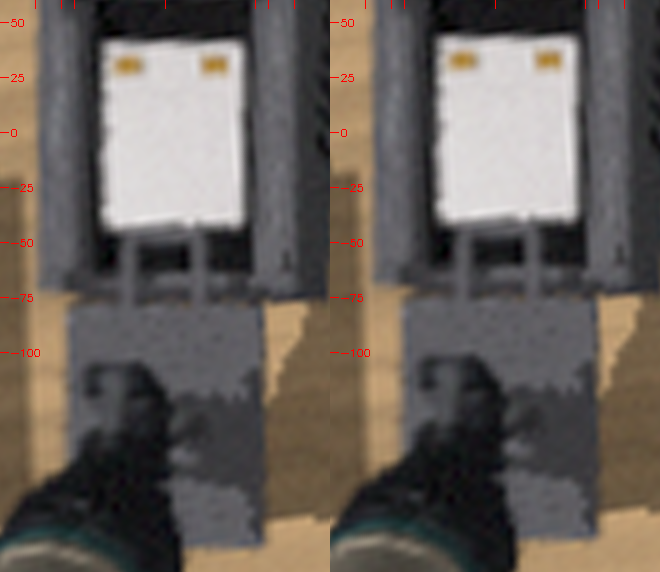

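View pics/o11.png

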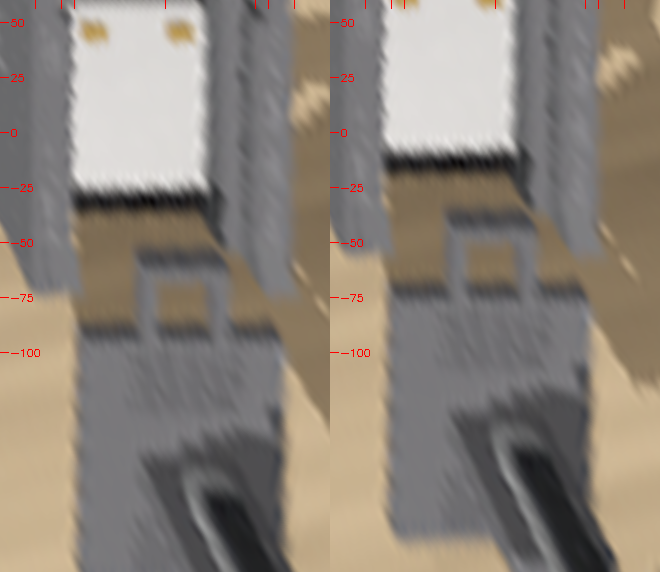

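View pics/p10.png

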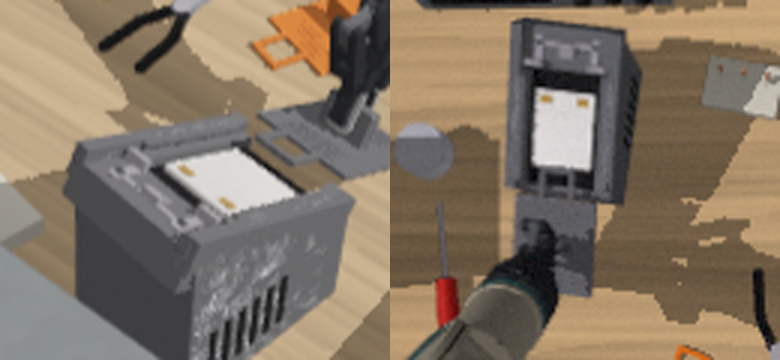

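Run:
```python
from h import *
np.set_printoptions(precision=2,suppress=True)
for n in("scL","toL"):
    d=dict(np.load(n+".npz"));b=w2bay(cloud(d))
    def fit(m,lab):
        P=b[m];A=np.c_[P[:,:2],np.ones(len(P))]
        for _ in range(8):
            c=np.linalg.lstsq(A,P[:,2],rcond=None)[0];k=abs(P[:,2]-A@c)<3.5;A,P=A[k],P[k]
        q=P.mean(0);print(n,lab,len(P),"slope",np.degrees(np.arctan(c[:2])),"mean",q,P.min(0)[:2],P.max(0)[:2])
    fit((abs(b[...,2]-17)<9)&(b[...,0]>-186)&(b[...,0]<-80)&(abs(b[...,1])<44),"plate")
    fit((abs(b[...,2]-8)<6)&(b[...,0]>-40)&(b[...,0]<100)&(b[...,1]<-48)&(b[...,1]>-58),"Rlip")
    fit((abs(b[...,2]-8)<6)&(b[...,0]>-40)&(b[...,0]<100)&(b[...,1]>46)&(b[...,1]<58),"Llip")
    fit((abs(b[...,2]+4)<6)&(b[...,0]>-38)&(b[...,0]<30)&(abs(b[...,1])<28),"battery")
```

```text
scL plate 492 slope [-0.03 -0.01] mean [-120.98    5.99   16.54] [-185.53  -43.61] [-80.14  43.99]
scL Rlip 114 slope [-0.06  4.38] mean [ 33.18 -52.68   7.81] [-39.84 -57.25] [ 99.92 -48.01]
scL Llip 178 slope [-0.   -0.41] mean [30.72 52.34  7.79] [-39.38  46.16] [99.85 57.93]
scL battery 364 slope [ 0.49 -0.09] mean [-3.3   0.75 -3.96] [-37.91 -27.98] [29.74 27.75]
toL plate 344 slope [0.67 0.17] mean [-121.15  -13.9    15.8 ] [-185.04  -43.87] [-80.16  42.28]
toL Rlip 108 slope [0.11 9.25] mean [ 31.13 -52.98   7.03] [-39.32 -57.88] [ 97.92 -48.18]
toL Llip 122 slope [ 0.39 -1.51] mean [31.97 51.81  7.27] [-39.23  46.08] [98.84 57.98]
toL battery 284 slope [ 0.57 -0.65] mean [-3.97 -0.85 -5.14] [-37.61 -27.81] [29.68 27.74]
```

Call:
arm_command:
  rows:
    - [[0.5,-0.2,3,0,0,0],[0.5,-0.2,8,0,0,0],[0.5,-0.2,11.5,0,0,0],[3,-0.2,11.5,0,0,0],[8,-0.2,11.5,0,0,0],[13,-0.2,11.5,0,0,0],[18,-0.2,11.5,0,0,0],[20,-0.2,11.5,0,0,0]]

```text
clock: 10.3
eef_pos: [549.7, 250.2, 66.8]
tool_rot: [-3.14, -0.437, -0.137]
force: [-0.3, -0.0, -1.1]
width: 10.8
```

```bash
python3 chk.py p11 -95,0,0.5
```

```text
10.3 w 10.771146057290816 [549.7  250.21  66.8 ] F [-0.29 -0.   -1.13] q [-0.71  0.69  0.07  2.13  1.54  0.26 -2.3 ]
cover bay [-110.93    0.48    1.18] rot err in bay axes deg [ 0.08 -0.06 -0.02] F bay [-0.7, -0.0, -0.9]
[-95.    0.    0.5] [15.92  0.49  0.69] [-0.08 -0.06 -0.02]
```

View pics/p11.png

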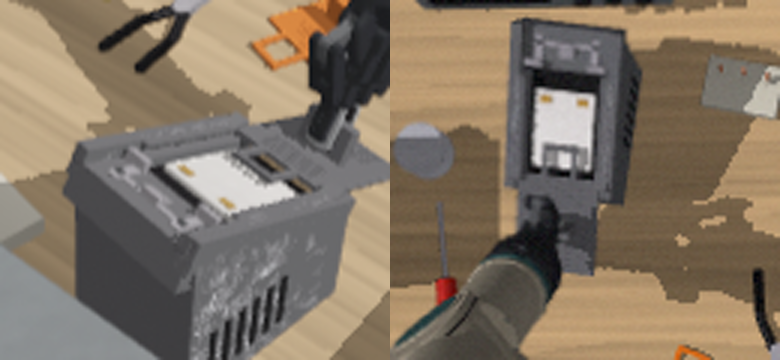

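The plate's front end is inside the flare and the loop lies over the battery at top-crop (565,155), with almost no force. Feeding in slowly.

Call:
arm_command:
  rows:
    - [[2,0.2,0.3,0,0,0],[4,0.3,0.5,0,0,0],[6,0.4,0.5,0,0,0],[8,0.4,0.5,0,0,0],[10,0.4,0.5,0,0,0],[10,0.4,0.5,0,0,0]]

```text
clock: 10.9
eef_pos: [558.3, 248.6, 70.1]
tool_rot: [-3.14, -0.437, -0.136]
force: [0.2, 0.2, -2.2]
width: 10.8
```

```bash
python3 chk.py p12 -80,0,0.5
```

```text
10.9 w 10.840184459067357 [558.3  248.63  70.08] F [ 0.21  0.21 -2.23] q [-0.7   0.69  0.07  2.11  1.48  0.26 -2.22]
cover bay [-101.62    0.08    0.45] rot err in bay axes deg [ 0.07 -0.01  0.01] F bay [-0.8, 0.2, -2.1]
[-80.    0.    0.5] [21.62  0.1  -0.04] [-0.07 -0.01  0.01]
```

View pics/p12.png

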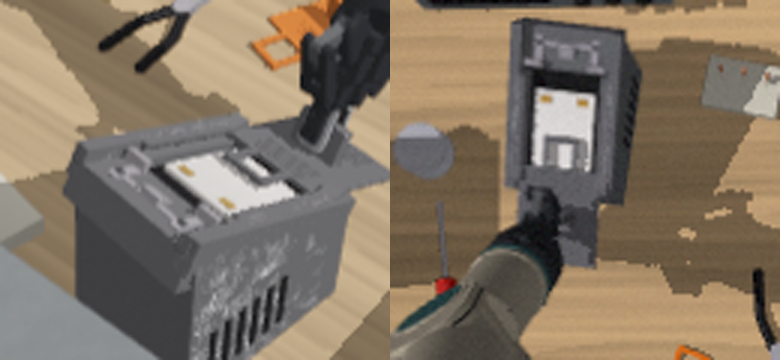

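Call:
arm_command:
  rows:
    - [[2,0,0,0,0,0],[4,0,0,0,0,0],[6,0,0,0,0,0],[8,0,0,0,0,0],[10,0,0,0,0,0],[10,0,0,0,0,0]]

```text
clock: 11.5
eef_pos: [567.4, 247.3, 74.4]
tool_rot: [-3.14, -0.437, -0.136]
force: [1.1, 0.5, -3.0]
width: 10.4
```

```bash
python3 chk.py - -75,0,0.5
```

```text
11.5 w 10.408733188069448 [567.4  247.34  74.39] F [ 1.14  0.45 -3.03] q [-0.67  0.68  0.06  2.09  1.41  0.27 -2.13]
cover bay [-91.47   0.04   0.48] rot err in bay axes deg [ 0.07 -0.02 -0.  ] F bay [-0.3, 0.6, -3.2]
[-75.    0.    0.5] [16.47  0.06 -0.01] [-0.07 -0.02 -0.  ]
```

It's in the rails with only light downward contact from the lips. Lowering 0.5 mm and continuing.

Call:
arm_command:
  rows:
    - [[2,0,0.5,0,0,0],[5,0,0.5,0,0,0],[8,0,0.5,0,0,0],[11,0,0.5,0,0,0],[14,0,0.5,0,0,0],[17,0,0.5,0,0,0],[20,0,0.5,0,0,0],[20,0,0.5,0,0,0]]

```text
clock: 12.17
eef_pos: [585.9, 244.8, 82.6]
tool_rot: [-3.14, -0.437, -0.137]
force: [0.3, -0.8, -1.6]
width: 10.4
```

```bash
python3 chk.py p13 -50,0,0.0
```

```text
12.1667 w 10.42312410204772 [585.92 244.82  82.63] F [ 0.28 -0.8  -1.59] q [-0.62  0.68  0.01  2.05  1.3   0.3  -1.98]
cover bay [-71.05   0.05   0.04] rot err in bay axes deg [ 0.08 -0.04 -0.03] F bay [-0.3, -0.8, -1.6]
[-50.   0.   0.] [21.04  0.06  0.06] [-0.08 -0.04 -0.03]
```

View pics/p13.png

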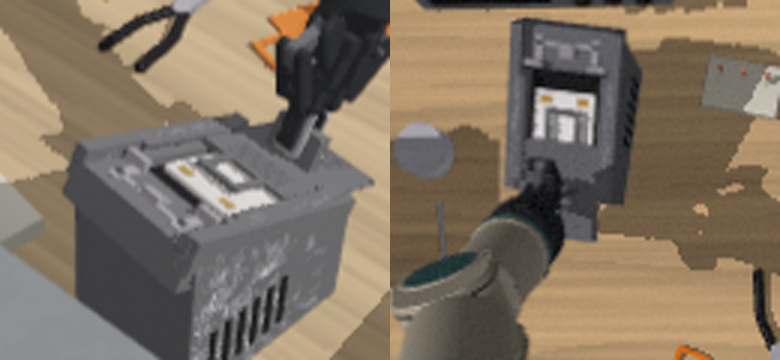

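Call:
arm_command:
  rows:
    - [[2,0,0,0,0,0],[5,0,0,0,0,0],[8,0,0,0,0,0],[11,0,0,0,0,0],[14,0,0,0,0,0],[17,0,0,0,0,0],[20,0,0,0,0,0],[23,0,0,0,0,0],[26,0,0,0,0,0],[29,0,0,0,0,0],[31,0,0,0,0,0],[31,0,0,0,0,0]]

```text
clock: 13.27
eef_pos: [613.5, 241.1, 95.6]
tool_rot: [-3.14, -0.437, -0.136]
force: [0.0, -1.3, -1.0]
width: 11.1
```

```bash
python3 chk.py - -20,0,0.0
```

```text
13.2667 w 11.062372792877213 [613.46 241.07  95.55] F [ 0.04 -1.3  -1.  ] q [-0.53  0.67 -0.07  1.99  1.17  0.35 -1.8 ]
cover bay [-40.4    0.08   0.01] rot err in bay axes deg [ 0.08 -0.02 -0.01] F bay [-0.2, -1.3, -1.0]
[-20.   0.   0.] [20.39  0.09  0.02] [-0.08 -0.02 -0.01]
```

Call:
arm_command:
  rows:
    - [[2,0,0,0,0,0],[4,0,0,0,0,0],[6,0,0,0,0,0],[8,0,0,0,0,0],[8,0,0,0,0,0]]

```text
clock: 13.68
eef_pos: [620.6, 240.2, 98.9]
tool_rot: [-3.14, -0.437, -0.136]
force: [0.2, -0.1, -1.5]
width: 11.0
```

Call:
arm_command:
  rows:
    - [[1.5,0,0,0,0,0],[3,0,0,0,0,0],[4,0,0,0,0,0],[4,0,0,0,0,0]]

```text
clock: 14.02
eef_pos: [623.9, 239.8, 100.5]
tool_rot: [-3.14, -0.436, -0.136]
force: [-0.0, -0.0, -1.3]
width: 11.3
```

Call:
arm_command:
  rows:
    - [[1.5,0,0,0,0,0],[3,0,0,0,0,0],[4,0,0,0,0,0],[4,0,0,0,0,0]]

```text
clock: 14.35
eef_pos: [627.6, 239.2, 102.2]
tool_rot: [-3.14, -0.437, -0.136]
force: [0.2, 0.1, -2.0]
width: 11.0
```

```bash
python3 chk.py -
```

```text
14.35 w 10.984166811517827 [627.57 239.23 102.18] F [ 0.18  0.1  -2.02] q [-0.48  0.67 -0.11  1.95  1.12  0.38 -1.73]
cover bay [-24.7    0.17   0.01] rot err in bay axes deg [ 0.08 -0.01  0.01] F bay [-0.7, 0.1, -1.9]
```

Call:
arm_command:
  rows:
    - [[1.5,0,0,0,0,0],[3,0,0,0,0,0],[4,0,0,0,0,0],[4,0,0,0,0,0]]

```text
clock: 14.68
eef_pos: [631.1, 238.7, 103.9]
tool_rot: [-3.14, -0.437, -0.136]
force: [-0.6, -0.1, -1.4]
width: 10.4
```

Call:
arm_command:
  rows:
    - [[1,0,0,0,0,0],[2,0,0,0,0,0],[3,0,0,0,0,0],[3,0,0,0,0,0]]

```text
clock: 15.02
eef_pos: [633.8, 238.4, 105.1]
tool_rot: [-3.14, -0.436, -0.136]
force: [-0.3, 0.1, -2.0]
width: 10.9
```

Call:
arm_command:
  rows:
    - [[1,0,0,0,0,0],[2,0,0,0,0,0],[3,0,0,0,0,0],[3,0,0,0,0,0]]

```text
clock: 15.35
eef_pos: [636.5, 238.0, 106.4]
tool_rot: [-3.14, -0.436, -0.136]
force: [-0.0, -0.2, -1.7]
width: 10.8
```

```bash
python3 chk.py p14
```

```text
15.35 w 10.806561826755885 [636.49 238.01 106.37] F [-0.01 -0.18 -1.73] q [-0.46  0.67 -0.14  1.93  1.09  0.4  -1.68]
cover bay [-14.77   0.17   0.  ] rot err in bay axes deg [ 0.08 -0.01  0.01] F bay [-0.7, -0.2, -1.6]
```

View pics/p14.png

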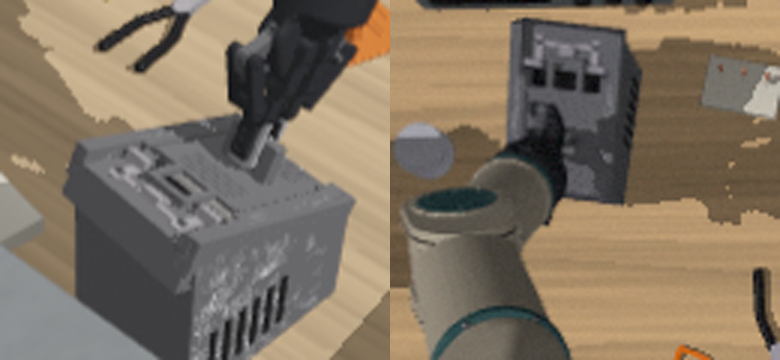

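The loop is just short of the catch (left crop ≈(170,185)) with no resistance yet. Continuing in 3 mm steps.

Call:
arm_command:
  rows:
    - [[1,0,0,0,0,0],[2,0,0,0,0,0],[3,0,0,0,0,0],[3,0,0,0,0,0]]

```text
clock: 15.78
eef_pos: [639.2, 237.7, 107.7]
tool_rot: [-3.14, -0.436, -0.136]
force: [-0.2, 0.3, -1.8]
width: 10.5
```

Call:
arm_command:
  rows:
    - [[1,0,0,0,0,0],[2,0,0,0,0,0],[3,0,0,0,0,0],[3,0,0,0,0,0]]

```text
clock: 16.12
eef_pos: [641.3, 237.5, 108.7]
tool_rot: [-3.14, -0.436, -0.135]
force: [-2.2, -0.1, -1.4]
width: 10.8
```

Call:
arm_command:
  rows:
    - [[1,0,0,0,0,0],[2,0,0,0,0,0],[3,0,0,0,0,0],[3,0,0,0,0,0]]

```text
clock: 16.45
eef_pos: [643.6, 237.3, 109.8]
tool_rot: [-3.14, -0.435, -0.135]
force: [-5.6, 0.8, 0.2]
width: 10.7
```

```bash
python3 chk.py -
```

```text
16.45 w 10.716853082149683 [643.64 237.33 109.8 ] F [-5.57  0.78  0.2 ] q [-0.44  0.67 -0.16  1.91  1.07  0.42 -1.64]
cover bay [-6.8   0.46  0.07] rot err in bay axes deg [0.1  0.06 0.06] F bay [-5.0, 0.0, 2.6]
```

Resistance began at cover x ≈ −11, so the stops should be at about +13 in my bay frame. Continuing gently.

Call:
arm_command:
  rows:
    - [[1,0,0,0,0,0],[2,0,0,0,0,0],[3,0,0,0,0,0],[3,0,0,0,0,0]]

```text
clock: 16.78
eef_pos: [645.6, 237.2, 110.8]
tool_rot: [-3.141, -0.434, -0.135]
force: [-7.1, 0.8, 0.8]
width: 11.3
```

Call:
arm_command:
  rows:
    - [[1,0,0,0,0,0],[2,0,0,0,0,0],[3,0,0,0,0,0],[3,0,0,0,0,0]]

```text
clock: 17.12
eef_pos: [648.4, 236.9, 112.2]
tool_rot: [-3.141, -0.435, -0.134]
force: [-7.5, 1.6, 1.1]
width: 10.6
```

```bash
python3 chk.py -
```

```text
17.1167 w 10.620131737172107 [648.41 236.86 112.16] F [-7.45  1.65  1.08] q [-0.42  0.68 -0.17  1.9   1.06  0.43 -1.62]
cover bay [-1.46  0.65  0.19] rot err in bay axes deg [0.1 0.1 0.1] F bay [-6.4, 0.6, 4.2]
```

Call:
arm_command:
  rows:
    - [[1,0,0,0,0,0],[2,0,0,0,0,0],[3,0,0,0,0,0],[3,0,0,0,0,0]]

```text
clock: 17.45
eef_pos: [651.0, 236.5, 113.4]
tool_rot: [-3.141, -0.434, -0.134]
force: [-6.6, 0.9, 1.2]
width: 10.9
```

Call:
arm_command:
  rows:
    - [[1,0,0,0,0,0],[2,0,0,0,0,0],[3,0,0,0,0,0],[3,0,0,0,0,0]]

```text
clock: 17.78
eef_pos: [653.9, 236.2, 114.8]
tool_rot: [-3.141, -0.435, -0.134]
force: [-7.0, 1.7, 0.0]
width: 10.9
```

```bash
python3 chk.py p15
```

```text
17.7833 w 10.897309491296081 [653.92 236.17 114.77] F [-7.02  1.72  0.03] q [-0.41  0.68 -0.18  1.88  1.04  0.44 -1.59]
cover bay [4.68 0.71 0.21] rot err in bay axes deg [0.1  0.09 0.1 ] F bay [-6.5, 0.8, 3.1]
```

View pics/p15.png

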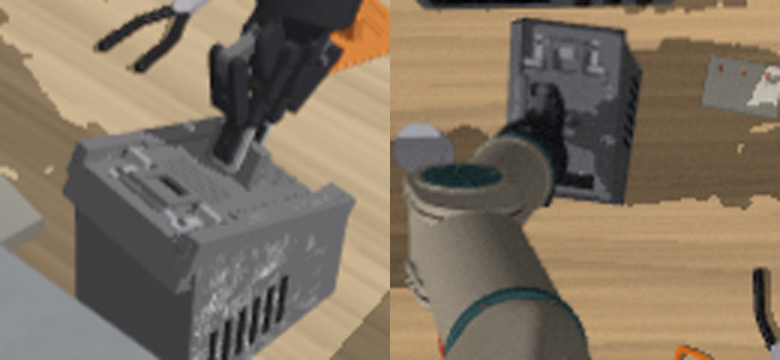

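The loop's crossbar is on top of the catch (left crop ≈(165,187)) and the force is level at about 6.5 N. Now 2 mm steps.

Call:
arm_command:
  rows:
    - [[1,0,0,0,0,0],[2,0,0,0,0,0],[2,0,0,0,0,0]]

```text
clock: 18.13
eef_pos: [657.5, 235.3, 116.2]
tool_rot: [-3.14, -0.437, -0.136]
force: [-2.0, 0.1, -1.8]
width: 10.8
```

Call:
arm_command:
  rows:
    - [[1,0,0,0,0,0],[2,0,0,0,0,0],[2,0,0,0,0,0]]

```text
clock: 18.38
eef_pos: [657.6, 235.2, 116.1]
tool_rot: [-3.141, -0.434, -0.135]
force: [-4.7, 0.4, -2.1]
width: 10.8
```

```bash
python3 chk.py -
```

```text
18.3833 w 10.801174223267644 [657.56 235.21 116.06] F [-4.71  0.41 -2.15] q [-0.4   0.68 -0.19  1.87  1.03  0.45 -1.58]
cover bay [ 8.63  0.26 -0.2 ] rot err in bay axes deg [0.07 0.12 0.04] F bay [-5.2, -0.2, 0.0]
```

The force fell to 2 N and the cover jumped ahead, which looks like the click. The last 2 mm command barely moved it, so one more gentle push to confirm the stops.

Call:
arm_command:
  rows:
    - [[0.5,0,0,0,0,0],[1,0,0,0,0,0],[1,0,0,0,0,0]]

```text
clock: 18.63
eef_pos: [657.6, 235.2, 116.1]
tool_rot: [-3.141, -0.433, -0.135]
force: [-7.3, 0.9, -1.7]
width: 10.8
```

```bash
python3 chk.py p16
python3 - <<'E'
from h import *
a=dict(np.load("scL.npz"));b=dict(np.load("toL.npz"))
cv2.imwrite("pics/o16.png",np.hstack([cv2.resize(a["pixels"][255:305,262:328,::-1],None,fx=6,fy=6,interpolation=cv2.INTER_CUBIC),cv2.resize(b["pixels"][122:172,175:230,::-1],None,fx=6,fy=6,interpolation=cv2.INTER_CUBIC)]))
E
```

```text
18.6333 w 10.834832378961899 [657.56 235.22 116.06] F [-7.29  0.93 -1.7 ] q [-0.4   0.68 -0.19  1.87  1.03  0.45 -1.57]
cover bay [ 8.64  0.27 -0.2 ] rot err in bay axes deg [0.06 0.19 0.06] F bay [-7.4, -0.1, 1.6]
```

View pics/o16.png

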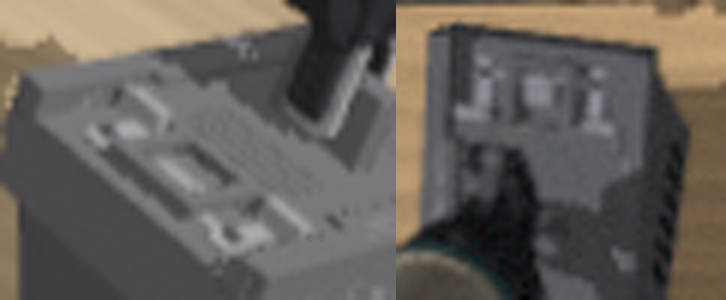

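No motion and rising force means it's against the stops, and the bright catch now shows inside the loop window (top crop (540,92)). I'll relax the push, then tug gently to check it holds.

Call:
arm_command:
  rows:
    - [[-1.5,0,0,0,0,0],[-3,0,0,0,0,0],[-4,0,0,0,0,0],[-4,0,0,0,0,0]]

```text
clock: 19.07
eef_pos: [656.8, 235.1, 116.0]
tool_rot: [-3.141, -0.438, -0.136]
force: [0.4, -0.7, -1.3]
width: 10.7
```

Call:
arm_command:
  rows:
    - [[-1,0,0,0,0,0],[-2,0,0,0,0,0],[-2,0,0,0,0,0]]

```text
clock: 19.32
eef_pos: [654.7, 235.5, 115.1]
tool_rot: [-3.141, -0.437, -0.136]
force: [1.3, -0.5, -0.7]
width: 10.8
```

```bash
python3 chk.py -
```

```text
19.3167 w 10.788892394888265 [654.69 235.45 115.05] F [ 1.32 -0.46 -0.75] q [-0.41  0.68 -0.18  1.88  1.05  0.44 -1.6 ]
cover bay [5.54 0.11 0.1 ] rot err in bay axes deg [ 0.07 -0.05  0.02] F bay [0.9, -0.3, -1.3]
```

Call:
arm_command:
  rows:
    - [[-0.7,0,0,0,0,0],[-1.5,0,0,0,0,0],[-1.5,0,0,0,0,0]]

```text
clock: 19.57
eef_pos: [654.6, 235.5, 115.1]
tool_rot: [-3.14, -0.439, -0.136]
force: [6.0, -0.1, -0.6]
width: 11.0
```

```bash
python3 chk.py -
```

```text
19.5667 w 10.990664756375452 [654.64 235.48 115.06] F [ 5.98 -0.09 -0.59] q [-0.41  0.68 -0.17  1.88  1.05  0.43 -1.6 ]
cover bay [5.47 0.12 0.13] rot err in bay axes deg [ 0.09 -0.15 -0.01] F bay [5.1, 0.7, -3.0]
```

It holds: a 5 N pull with no movement, after 3.1 mm of back play that matches the stated 3 mm. Relaxing, then opening and retreating.

Call:
arm_command:
  rows:
    - [[1,0,0,0,0,0],[2.2,0,0,0,0,0],[2.2,0,0,0,0,0]]

```text
clock: 19.82
eef_pos: [654.7, 235.6, 115.0]
tool_rot: [-3.14, -0.436, -0.135]
force: [1.5, -0.7, -0.6]
width: 10.5
```

Call:
arm_command:
  rows:
    - [[0,0,0,0,0,0],[0,0,0,0,0,0],[0,0,0,0,0,0],[0,0,0,0,0,0],[0,0,0,0,0,0]]
  claw: 0

```text
clock: 20.23
eef_pos: [654.6, 235.7, 115.0]
tool_rot: [-3.14, -0.436, -0.135]
force: [1.7, 0.3, 0.2]
width: 42.9
```

```bash
python3 chk.py p17
```

```text
20.2333 w 42.89260683012219 [654.57 235.74 114.96] F [1.65 0.28 0.23] q [-0.41  0.68 -0.18  1.88  1.04  0.44 -1.6 ]
cover bay [5.39 0.37 0.09] rot err in bay axes deg [0.09 0.02 0.05] F bay [1.5, 0.5, -0.5]
```

View pics/p17.png

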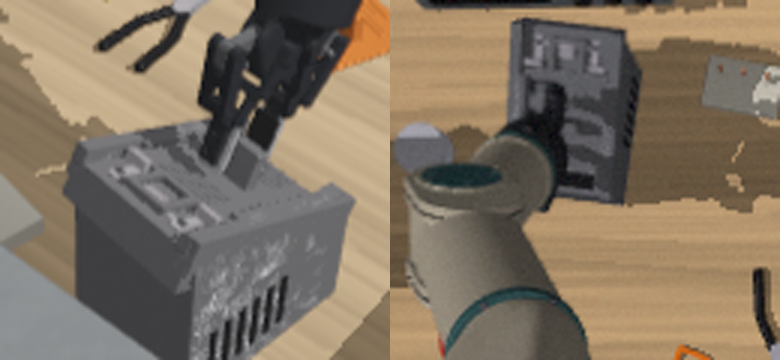

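Open and clear of the bar, with the cover staying in place. Retreating along the tool axis.

Call:
arm_command:
  rows:
    - [[0,0,-2,0,0,0],[0,0,-6,0,0,0],[0,0,-12,0,0,0],[0,0,-20,0,0,0]]

```text
clock: 20.67
eef_pos: [646.0, 236.6, 133.3]
tool_rot: [-3.141, -0.436, -0.135]
force: [-0.7, -0.1, 0.7]
width: 42.5
```

Call:
arm_command:
  rows:
    - [[0,0,-12,0,0,0],[0,0,-28,0,0,0],[0,0,-45,0,0,0],[0,0,-65,0,0,0],[0,0,-85,0,0,0],[0,0,-105,0,0,0],[0,0,-120,0,0,0],[0,0,-130,0,0,0],[0,0,-130,0,0,0]]

```text
clock: 21.42
eef_pos: [591.9, 245.3, 254.1]
tool_rot: [-3.137, -0.44, -0.136]
force: [-1.2, -0.4, -0.6]
width: 42.7
```

```bash
python3 chk.py p18
python3 - <<'E'
from h import *
a=dict(np.load("scL.npz"));b=dict(np.load("toL.npz"))
cv2.imwrite("pics/o18.png",np.hstack([cv2.resize(a["pixels"][255:305,262:328,::-1],None,fx=6,fy=6,interpolation=cv2.INTER_CUBIC),cv2.resize(b["pixels"][122:172,175:230,::-1],None,fx=6,fy=6,interpolation=cv2.INTER_CUBIC)]))
cv2.imwrite("pics/s18.png",a["pixels"][...,::-1])
t=dict(np.load("top0.npz"));s=dict(np.load("scene0.npz"))
E
```

```text
21.4167 w 42.72423748940378 [591.95 245.27 254.13] F [-1.17 -0.44 -0.55] q [-0.34  0.43 -0.37  1.88  0.78  0.68 -1.37]
cover bay [  6.74   1.27 152.99] rot err in bay axes deg [ 0.26 -0.19  0.03] F bay [-1.2, -0.6, -0.0]
```

View pics/o18.png

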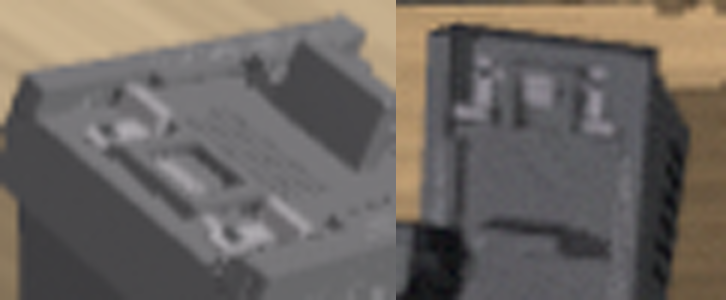

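View pics/s18.png

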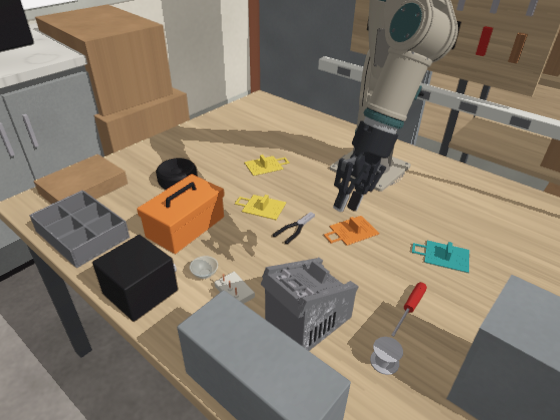

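The cover is home: the catch shows inside the loop window at (180,172) in the scene crop and (540,90) in the top crop. The gripper is clear and everything else is where it was. One short hold, then hand in.

Call:
arm_command:
  rows:
    - [[0,0,0,0,0,0],[0,0,0,0,0,0],[0,0,0,0,0,0],[0,0,0,0,0,0]]

```text
clock: 21.85
eef_pos: [591.8, 243.7, 250.0]
tool_rot: [-3.141, -0.435, -0.135]
force: [-0.2, 0.3, -0.9]
width: 42.3
```

```bash
python3 -c "
from cell import order,sensors
s=sensors.read_state();print(s['clock'],s['force'],s['qd'].round(3));print(order.finish_job())"
```

```text
21.85 [-0.19335743  0.28663782 -0.94916464] [-0.001 -0.005 -0.002 -0.002 -0.002  0.     0.002]
the job is handed in; nothing more can be done
None
```

The grey cover is back on the bench supply, clicked over the catch and released. I handed the job in at 21.9 s. I gripped it by its bar, tilted it 25°, fed the loop end into the rails at the low front end and slid it up the slope.

**Checks that passed:**
- **Click:** pushing force held at about 6.5 N over the catch, then fell to about 2 N as the cover jumped forward. It then stopped moving while the force rose to about 7 N, so I stopped there.
- **Hold:** a gentle pull back moved it 3.1 mm, then it held against about 5 N with no further movement.
- **Final pictures:** after release, both cameras show the catch inside the loop window. The scene view shows the other things where they were, and the gripper is about 135 mm clear.

**Checks that disagreed:**
- **Fingertip height:** the cameras put the fingertips about 28 mm above the reported tool point. I lowered in small steps, and the absence of any contact force showed the cameras were right.
- **Bay position:** the cover stopped at about x = +8.6 mm in my bay frame, outside the stated ±7 mm. I put that down to a few mm of error in my bay measurement.
- **Ramp contact:** I first felt the ramp about 20 mm before the stops, not the stated 24 mm. I think free play in the rails delayed it.

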